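Fit the interlocking heater blocks, latch the strap, set the dial

TASK

Make the dry-block heater ready: fit every loose aluminium block into the heater's well like a jigsaw, each in the corner whose slots match its tabs and turned so that it drops fully home, flush with the heater's top. When they are all in, swing the hold-down strap over them until it lies in its catch, and then turn the dial clockwise until its pointer stands on the long mark. Leave the other things on the bench where they are.

Things in the scene. Friction and masses are not known exactly. Their poses are not given: they have to be found in the camera images.
- heater: Dry-block heater, a white and grey bench instrument, 256 x 176 x 54 mm, fixed to the bench, its place and yaw vary; origin on the bench under the well's centre. z up; -x towards the dial end (near the robot), +y towards the strap's hinge. The housing spans x -168 to 88 mm, y -88 to 88 mm; the dial stands at x -128 mm, y 0.
- well (a point): Centre of the heater's square well, level with the white top, 54 mm above the bench; axes as the heater's. The well is 138 x 138 mm, 24 mm deep, and takes four interlocking blocks, two by two, cell centres at x, y = +-34 mm. Slots in its walls take the blocks' outer tabs (single or paired), so each block fits its own corner only.
- strap (a joint): Angle of the hold-down strap. 0 = closed: level across the middle of the well, in the fork-shaped catch (hard stop). Grows as it opens; pi/2 upright, beyond that it leans out over the +y side; stop at 2.5. Starts at 2.0 to 2.35, its end 0.22 to 0.27 m above the bench. Its stiff hinge (0.2 N m) holds it wherever it is left, so it must be brought all the way down.
- hinge (a point): The strap's hinge, on its axis at the strap's middle line: heater y +100 mm, 59.5 mm above the bench. Fixed; axes as the heater's; the hinge axis runs along x.
- strap_grip (a point): Middle of the strap's handle: a level black round bar, 11 mm thick, parallel to the heater's x, from 8 to 57 mm to the -x side of the strap's middle line at its free end (strap steel, 16 x 5 mm). At joint angle q this point is at hinge + (-36, -223 cos q, 223 sin q) mm in the heater's axes. Closed, it is 35 mm outside the -y wall, 59 mm above the bench.
- dial (a joint): Angle of the heater's dial, grows clockwise seen from above, stops at 0 and 5.2 rad; starts at 1.4 to 2.1. The scale has short marks every 0.4 rad and one long, thick mark: the pointer stands on the long mark at 2.8 rad. Light friction (0.03 N m); it stays where it is left.
- dial_grip (a point): On the dial's upright axis at the height to grip, 81 mm above the bench. The dial: skirt of 52 mm diameter, on it an upright bar grip 46 mm long, 13 mm wide, 30 mm high (its top 10 mm above this point, the skirt's top 18 mm below). x = along the bar, towards the end with the white pointer line; z up.
- block_single_single_mid (a point): Aluminium block, 65 x 65 x 24 mm, 0.16 to 0.29 kg: single tab on -x, single tab on +y, wide tab on -y, notch in +x. Tabs stand out 10 mm. Grip: black square post on its middle, 24 x 24 mm, 24 to 60 mm above the underside. This point: its centre, 30 mm above the underside, block's axes, z up. Home in the front left (-x, +y) corner with axes as the heater's. May be absent.
- block_single_single_seat (a point): Fixed on the heater, front left (-x, +y) corner of the well: where block_single_single's centre point lies when fully home (60 mm above the bench, block top flush with the heater's top); axes as the heater's. About 2.5 mm of play on each side. A block carried in haste or in a weak grip tilts between the fingers. Tab widths: single 19 mm, mid-side; pair 7 mm each, 19 mm either side of mid-side; wide 28 mm (notch 37 mm).
- block_pair_pair_mid (a point): Aluminium block, 65 x 65 x 24 mm, 0.16 to 0.29 kg: pair of tabs on -x, pair of tabs on -y, wide tab on +x, notch in +y. Tabs stand out 10 mm. Grip: black square post on its middle, 24 x 24 mm, 24 to 60 mm above the underside. This point: its centre, 30 mm above the underside, block's axes, z up. Home in the front right (-x, -y) corner with axes as the heater's. May be absent.
- block_pair_pair_seat (a point): Fixed on the heater, front right (-x, -y) corner of the well: where block_pair_pair's centre point lies when fully home (60 mm above the bench, block top flush with the heater's top); axes as the heater's. About 2.5 mm of play on each side. A block carried in haste or in a weak grip tilts between the fingers. Tab widths: single 19 mm, mid-side; pair 7 mm each, 19 mm either side of mid-side; wide 28 mm (notch 37 mm).
- block_pair_single_mid (a point): Aluminium block, 65 x 65 x 24 mm, 0.16 to 0.29 kg: pair of tabs on -y, single tab on +x, wide tab on +y, notch in -x. Tabs stand out 10 mm. Grip: black square post on its middle, 24 x 24 mm, 24 to 60 mm above the underside. This point: its centre, 30 mm above the underside, block's axes, z up. Home in the back right (+x, -y) corner with axes as the heater's. May be absent.
- block_pair_single_seat (a point): Fixed on the heater, back right (+x, -y) corner of the well: where block_pair_single's centre point lies when fully home (60 mm above the bench, block top flush with the heater's top); axes as the heater's. About 2.5 mm of play on each side. A block carried in haste or in a weak grip tilts between the fingers. Tab widths: single 19 mm, mid-side; pair 7 mm each, 19 mm either side of mid-side; wide 28 mm (notch 37 mm).
- block_single_pair_mid (a point): Aluminium block, 65 x 65 x 24 mm, 0.16 to 0.29 kg: single tab on +x, pair of tabs on +y, wide tab on -x, notch in -y. Tabs stand out 10 mm. Grip: black square post on its middle, 24 x 24 mm, 24 to 60 mm above the underside. This point: its centre, 30 mm above the underside, block's axes, z up. Home in the back left (+x, +y) corner with axes as the heater's. May be absent.
- block_single_pair_seat (a point): Fixed on the heater, back left (+x, +y) corner of the well: where block_single_pair's centre point lies when fully home (60 mm above the bench, block top flush with the heater's top); axes as the heater's. About 2.5 mm of play on each side. A block carried in haste or in a weak grip tilts between the fingers. Tab widths: single 19 mm, mid-side; pair 7 mm each, 19 mm either side of mid-side; wide 28 mm (notch 37 mm).
- tape: Roll of tape, 96 mm across, 25 mm high, left of the heater; bystander, origin at its underside.
- methanol_bottle: White plastic bottle, 50 mm across, 132 mm high, behind the heater; bystander, origin at its underside.
- cover_box: Small flat carton, 46 x 46 x 19 mm, behind the blocks; bystander, origin at its underside.
- tissue_pack: Flat pad, 64 x 100 x 10 mm, behind the blocks; bystander, origin at its underside.
- steel_forceps: Forceps, 129 mm long, in front of the blocks; bystander, origin at its underside.
- note_book: Purple notebook, 210 x 152 x 14 mm, right of the blocks; bystander, origin at its underside.
Things that resemble listed ones, but are neither listed nor needed, are in the scene too. What is shaped like the part that bears block_pair_pair_mid but blue or orange is not meant.

How it is judged:
By the outcome, as a careful person would: the job done as asked, in the order asked, and still so for the second after the job is handed in, with the robot touching nothing.
Of block_single_single, block_pair_pair, block_pair_single, block_single_pair only 3 to 4 are there at a start; the rules pass over those that are not, and their reading is None.
At some moment in a run one of block_single_single, block_pair_pair, block_pair_single, block_single_pair may be knocked a few centimetres aside while the robot is not near it.
It also fails if it takes over 210 s, if anything falls off the work surface, if the arm or the gripper's body presses on something with over 40 N, if the wrist force passes 120 N, or if a joint passes its speed limit or range.

ROBOT

A 6-joint arm with a two-finger parallel gripper is mounted at the origin on a cart in front of the work surface, level with it; the furniture and walls round the work are solid. World frame = base frame: x ahead of the robot, y to its left, z up, the work surface at z = 0. Lengths are in m, angles in degrees, forces in N, time in s.
With the tool pointing down it reaches from about 0.25 to 0.725 m from the base axis. Payload 9.7 kg.
Tool frame: the origin (TCP) lies midway between the tips of the shut fingers; the grasp point (between the pads) lies 19 mm behind it; x points along the fingers, y is the direction in which the jaws open and shut, and the axes are right-handed (so a half turn about x gives the same grasp; the last joint's range is limited). The gripper opens to 85 mm and grips with 20 to 120 N. Pads are 22 mm wide; open, the fingers measure 114 mm over their backs; the gripper's body (76 mm by 85 mm) begins 54 mm behind the grasp point. The pads swing forward as they close: fully open they stand 13 mm farther back than shut.
Start: joints at [70.187, 4.979, 10.078, 95.1, 0, 90], TCP at [0.186, 0.517, 0.231] pointing down, gripper open.
Joint ranges: [-179.16, 179.16], [-48.56, 103.87], [-65.8, 70.77], [-126.05, 130.52], [-82.76, 87.17], [-180, 180]. Speed limits (degrees/s): [127.2, 127.2, 147.25, 180, 180, 180].

INTERFACE

Orientations are given as [roll, pitch, yaw] about the fixed x, y, z axes, in that order (R = Rz(yaw) Ry(pitch) Rx(roll)).
In Python, from workcell import bot, cams gives the robot as it stands.
- The arm moves only by the tool apply_moves, never from a script. Its argument "commands" is a list of rows, each a list of 5 numbers: the shift along the tool's x, y, z in m, then the turn about the tool's x in rad, then the opening, from -1 (shut) to 1 (fully open). In form: [[tx, ty, tz, roll, hand], ...]. A call has 1 to 12 rows; each row is the pose to reach, as a shift and turn from the pose measured when the call began, along the tool's axes at that moment; what a row does not reach only later rows make up. A row lasts 1/10 s, in which the tool goes at most 50 mm and 8.59 degrees, less where a joint would pass 70% of its speed; a pose out of reach is approached as far as the arm can. A call with a gripper value outside its range is refused whole. The fingers move at their own pace and stop on an object; "newtons" is the grip in N (left out, the last holds). Time passes only in rows, so rows that repeat a pose let the fingers close. It gives the time, the measured TCP pose, the force and the opening at its end, in the units of the state.
- bot.get_obs(): the state, without advancing time (a new reading comes with each control period).
- cams.camera(name): name is "side" or "top"; returns a dict with "frame" (420x560x3 uint8, blue, green, red), "depth" (420x560 float32, m along the optical axis (not along the pixel's ray), 0 where there is no reading), "camera_matrix" (3x3 intrinsics, pixels), "R" (3x3) and "t" (3): a world point X has camera coordinates R X + t. Camera axes: x right, y down, z forward; pixel columns grow to the right and rows downward; lengths in m; the calibration is good to about 2 mm. A picture is of the moment at which its call begins.
- bot.job_done(): hands the job in, once; it reports no verdict.
Trained networks look in the newest picture that a camera, given by its name, has taken for a name from the list of things; names that differ only in an ending like _2 or _b are one class to them, and where a whole thing is asked for, a point or a joint stands for the part that bears it (a point fixed in the world has none). Each returns a list of dicts, best first, with "confidence" (0 to 1); they miss things now and then, are a little off and sometimes report something else, mostly with a low value. They report only what shows in the picture. A call takes as long as a camera call. They do not tell look-alikes from the thing itself.
- cams.spot_in(name, camera): "rect" ([left, top, right, bottom] in pixels, round what is visible of it).
The state is a dict: "time": time; "q": joint angles; "qd": joint speeds; "joint_efforts": joint torques, N m; "ee_pos": TCP position; "tcp_rot": TCP orientation; "wrist_force": force on the tool from outside, world axes, zero at the start; "torque": the same for the moment, N m; "opening": finger opening in m.
Only numpy, scipy, OpenCV 4.12 (cv2) and the standard library are available. Lean on these libraries where they do the work, as an engineer would, in place of code of your own. Each camera call takes 0.05 s, during which the arm holds its last target. There are 200 camera calls.

## Working session

There is one attempt and no reset: what is moved stays moved. The work goes in short steps, Python scripts to look and compute and a tool call to move; the robot and the scene stay as the last step left them, time stands still between calls to the robot, and variables do not carry over. Pictures are saved under pics/ and viewed, about 12 in all and at most 16, crops included, and the job is handed in when it is done.

Besides the shell and the picture viewer there is one more tool, called after "Call:" as name([rows], argument=value, ...), one row to a line, values as JSON. apply_moves: Moves the arm, as the interface text tells. Its arguments: {"type":"object","properties":{"commands":{"type":"array"},"newtons":{"type":"number"}},"required":["commands"]}

```bash
ls; mkdir -p pics; python3 - <<'E'
from workcell import bot,cams
import cv2,json
print(bot.get_obs())
for n in("top","side"):
    c=cams.camera(n);cv2.imwrite(f"pics/{n}0.png",c["frame"])
    print(n,c["camera_matrix"].tolist(),c["R"].tolist(),c["t"].tolist())
    for k in "heater strap dial block_single_single_mid block_pair_pair_mid block_pair_single_mid block_single_pair_mid tape note_book".split():
        print(k,[( [int(v) for v in d["rect"]],round(d["confidence"],2)) for d in cams.spot_in(k,n)[:4]])
E
```

```text
pics
{'time': 0.0, 'q': array([ 7.01868107e+01,  5.01021086e+00,  1.00348340e+01,  9.50982262e+01,
       -1.77447887e-03,  8.99974535e+01]), 'qd': array([ 0.01125118, -0.01765807, -0.00334562,  0.0549729 ,  0.02213114,
        0.07150542]), 'joint_efforts': array([-1.57746097e-03, -5.20393574e+01,  4.64802861e+01,  1.63009192e-02,
       -1.18598159e-04, -1.09212756e-06]), 'ee_pos': array([0.18635931, 0.51723323, 0.23059499]), 'tcp_rot': array([ -88.62148404,   89.92637557, -108.43212572]), 'wrist_force': array([ 0.21615041, -0.46581302, -0.50308952]), 'torque': array([-0.00248228,  0.00057255, -0.01978158]), 'opening': 0.0853868195278513}
top [[517.4653217921475, 0.0, 269.14375611686495], [0.0, 517.4653217921475, 207.355642520645], [0.0, 0.0, 1.0]] [[-0.023727777534365547, -0.9997184566485502, -3.0855474899252117e-06], [-0.9892202596324569, 0.02347905461194302, -0.14454069298029437], [0.14450007095490977, -0.0034265771216103816, -0.9894988570297875]] [-0.09652592787795267, 0.580340012825305, 1.4831350581651372]
heater [([109, 169, 240, 271], 0.7)]
strap [([107, 206, 167, 231], 0.8)
[... 663 characters left out ...]
9981015516323476, 0.5937861255654845, -0.6982620402930985]] [-0.5242971475041267, 0.21972579074170356, 1.863453001236124]
heater [([208, 128, 238, 187], 0.6), ([205, 129, 286, 236], 0.58)]
strap [([207, 130, 240, 185], 0.59), ([269, 283, 291, 306], 0.53), ([221, 202, 234, 217], 0.22)]
dial [([221, 205, 237, 217], 0.51), ([206, 133, 286, 238], 0.3)]
block_single_single_mid [([303, 269, 329, 294], 0.62)]
block_pair_pair_mid [([288, 330, 316, 357], 0.94), ([287, 241, 305, 261], 0.72), ([241, 245, 267, 266], 0.54)]
block_pair_single_mid []
block_single_pair_mid [([271, 279, 294, 304], 0.6)]
tape [([182, 170, 202, 192], 0.59), ([326, 244, 356, 265], 0.19)]
note_book [([319, 295, 393, 357], 0.63)]
```

```bash
python3 - <<'E'
import cv2
t=cv2.imread("pics/top0.png")[140:310,70:470];cv2.imwrite("pics/a.png",cv2.resize(t,(800,340),interpolation=cv2.INTER_CUBIC))
t=cv2.imread("pics/side0.png")[110:380,160:430];cv2.imwrite("pics/b.png",cv2.resize(t,(600,600),interpolation=cv2.INTER_CUBIC))
E
```

```text
(no output)
```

View pics/a.png

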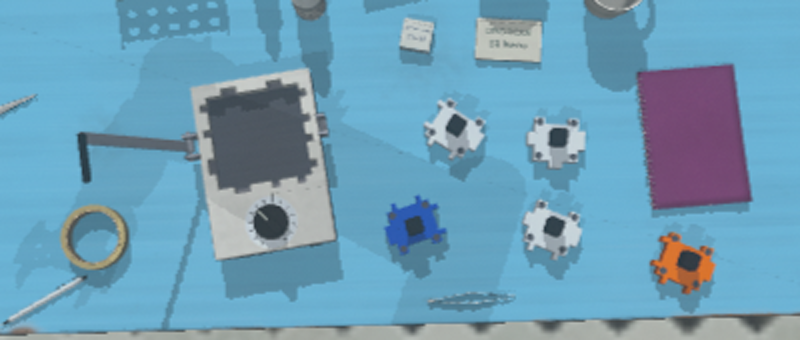

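View pics/b.png

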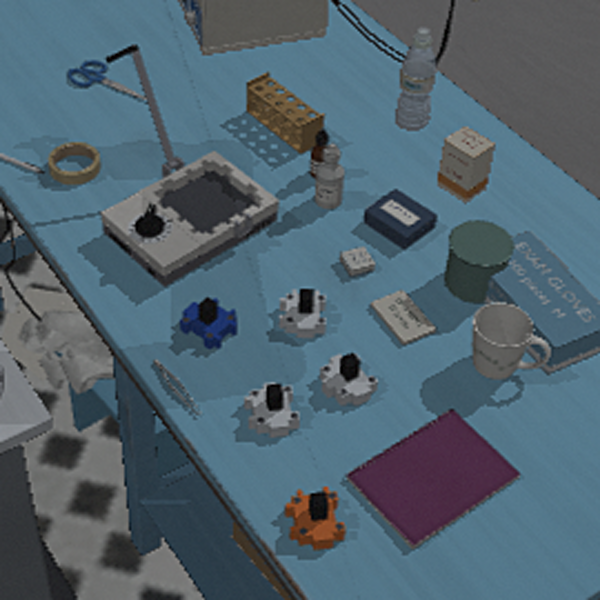

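Top picture: heater with well at about (200,205) full-frame, strap to the left; candidates for blocks: aluminium (298,202), (348,210), (346,254); decoys blue (277,252) and orange (412,271). Only three white blocks. Rectify them on the block-top plane to identify the tabs.

```bash
cat > h.py <<'E'
import numpy as np,cv2
from workcell import bot,cams
def ray(c,u,v,z):
    K,R,t=c["camera_matrix"],c["R"],c["t"]
    d=R.T@np.linalg.inv(K)@np.array([u,v,1.]);o=-R.T@t
    return o+d*(z-o[2])/d[2]
def proj(c,P):
    p=(c["camera_matrix"]@(c["R"]@np.atleast_2d(P).T+c["t"][:,None]));return (p[:2]/p[2]).T
def rect(c,cx,cy,z,half=.07,s=1500,yaw=0,img=None):
    """orthophoto of plane z: image right=-y(rotated), up=+x ; s px per m"""
    n=int(2*half*s);L=half
    cs,sn=np.cos(yaw),np.sin(yaw)
    loc=np.array([[L,L],[L,-L],[-L,-L],[-L,L]])  # TL,TR,BR,BL in (x,y)
    w=np.array([[cx+cs*a-sn*b,cy+sn*a+cs*b,z] for a,b in loc])
    H=cv2.getPerspectiveTransform(np.float32([[0,0],[n,0],[n,n],[0,n]]),np.float32(proj(c,w)+.5))
    return cv2.warpPerspective(c["frame"] if img is None else img,H,(n,n),flags=cv2.INTER_CUBIC|cv2.WARP_INVERSE_MAP)
E
python3 - <<'E'
from h import *
T=cams.camera("top");S=cams.camera("side")
rows=[[],[]]
for u,v in((298,202),(348,210),(346,254)):
    p=ray(T,u,v,.03);print(p)
    for i,c in enumerate((T,S)):rows[i].append(rect(c,p[0],p[1],.024,.065,1900))
p=ray(T,200,205,.054);print(p)
for i,c in enumerate((T,S)):rows[i].append(rect(c,p[0]-.02,p[1],.054,.14,1900*.065/.14)[:247,:247])
im=cv2.vconcat([cv2.hconcat([x[:247,:247] if 0 else cv2.resize(x,(200,200)) for x in r]) for r in rows])
cv2.imwrite("pics/c.png",im)
E
```

```text
[ 0.59372717 -0.19654204  0.03      ]
[ 0.5661741  -0.34419445  0.03      ]
[ 0.43610406 -0.33236896  0.03      ]
[0.58792381 0.09189618 0.054     ]
```

View pics/c.png

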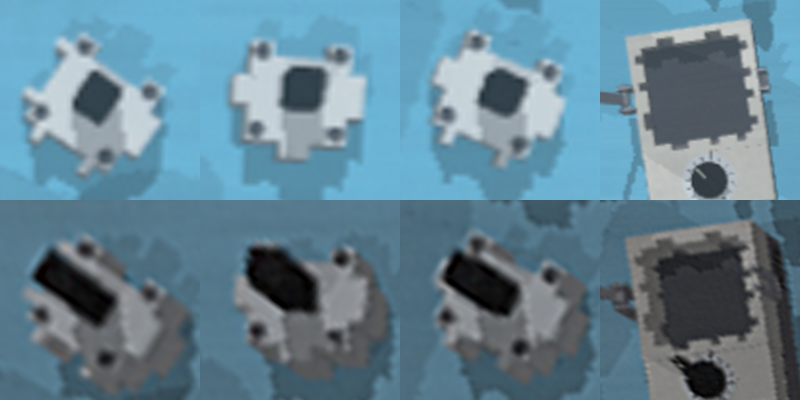

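```bash
cat > fit.py <<'E'
from h import *
from scipy.optimize import minimize
SP={"single_single":dict(w="s",n="s",s="w",e="n"),"pair_pair":dict(w="p",s="p",e="w",n="n"),
"pair_single":dict(s="p",e="s",n="w",w="n"),"single_pair":dict(e="s",n="p",w="w",s="n")}
# sides: e=+x n=+y w=-x s=-y ; value n = notch
ANG=dict(e=0,n=90,w=180,s=270)
def rects(spec,h=.0325):
    add,sub=[],[]
    for s,k in spec.items():
        a=np.radians(ANG[s]);R=np.array([[np.cos(a),-np.sin(a)],[np.sin(a),np.cos(a)]])
        def r(x0,x1,c,w):return np.array([[x0,c-w/2],[x1,c-w/2],[x1,c+w/2],[x0,c+w/2]])@R.T
        if k=="s":add.append(r(.02,h+.01,0,.019))
        if k=="w":add.append(r(.02,h+.01,0,.028))
        if k=="p":add+=[r(.02,h+.01,c,.007) for c in(-.019,.019)]
        if k=="n":sub.append(r(h-.012,h+.02,0,.037))
    return add,sub
SQ=np.array([[-1,-1],[1,-1],[1,1],[-1,1]])
U=6
def silh(c,spec,x,y,yaw,org,n):
    cs,sn=np.cos(yaw),np.sin(yaw);R=np.array([[cs,-sn],[sn,cs]])
    add,sub=rects(spec);out=np.zeros((n,n),np.uint8)
    def fill(m,poly,z,v):
        P=np.c_[poly@R.T+[x,y],np.full(len(poly),z)]
        q=((proj(c,P)+.5-org)*U-.5)
        cv2.fillPoly(m,[np.int32(np.round(q*16))],v,shift=4)
    for z in np.linspace(0,.024,7):
        m=np.zeros_like(out);fill(m,SQ*.0325,z,1)
        for s in sub:fill(m,s,z,0)
        for a in add:fill(m,a,z,1)
        out|=m
    for z in np.linspace(.024,.06,7):fill(out,SQ*.012,z,1)
    return out
def obs(c,px,n):
    org=np.round(px)-n//2
    f=c["frame"][int(org[1]):int(org[1])+n,int(org[0]):int(org[0])+n].astype(np.float32)
    f=cv2.resize(f,(n*U,n*U),interpolation=cv2.INTER_CUBIC)
    sat=(f.max(2)-f.min(2))/np.maximum(f.max(2),1)
    th,_=cv2.threshold((sat.clip(0,1)*255).astype(np.uint8),0,255,cv2.THRESH_OTSU)
    return org,(sat*255<th).astype(np.uint8)
def fitblock(T,S,x,y,only=None,n=56):
    O=[(c,)+obs(c,proj(c,[x,y,.03])[0],n) for c in(T,S)]
    O=[(c,o,max_cc(m)) for c,o,m in O]
    res=[]
    def cost(p,spec):
        e=0
        for c,o,m in O:
            s=silh(c,spec,p[0],p[1],p[2],o,n*U)
            e+=1-(s&m).sum()/(s|m).sum()
        return e
    for k,spec in SP.items():
        if only and k!=only:continue
        c0=sorted((cost((x+dx,y+dy,a),spec),x+dx,y+dy,a) for a in np.radians(np.arange(0,360,15)) for dx,dy in((0,0),(.006,0),(-.006,0),(0,.006),(0,-.006)))
        b=None
        for q in c0[:3]:
            r=minimize(cost,q[1:],args=(spec,),method="Nelder-Mead",options=dict(initial_simplex=np.array(q[1:])+np.array([[0,0,0],[.004,0,0],[0,.004,0],[0,0,.12]]),xatol=2e-4,fatol=1e-4,maxiter=80))
            if b is None or r.fun<b.fun:b=r
        res.append((round(b.fun,3),k,b.x.round(4)[:2],round(np.degrees(b.x[2])%360,1)))
    return sorted(res,key=lambda r:r[0])
def max_cc(m):
    n,l,st,cen=cv2.connectedComponentsWithStats(m)
    h=m.shape[0]/2
    i=min((i for i in range(1,n) if st[i,4]>3000),key=lambda i:np.hypot(*(cen[i]-h)))
    return (l==i).astype(np.uint8)
def heater_cost(p,O):
    cs,sn=np.cos(p[2]),np.sin(p[2]);R=np.array([[cs,-sn],[sn,cs]]);e=0
    for c,org,m,n in O:
        s=np.zeros_like(m);ok=np.ones_like(m)
        def fill(im,poly,v):
            P=np.c_[np.array(poly)@R.T+p[:2],np.full(len(poly),.054)]
            cv2.fillPoly(im,[np.int32(np.round(((proj(c,P)+.5-org)*U-.5)*16))],v,shift=4)
        fill(s,[[-.168,-.088],[.088,-.088],[.088,.088],[-.168,.088]],1)
        fill(s,SQ*.069,0)
        for k,xy in dict(single_single=(-1,1),pair_pair=(-1,-1),pair_single=(1,-1),single_pair=(1,1)).items():
            for sd,v in SP[k].items():
                out={"e":xy[0]>0,"w":xy[0]<0,"n":xy[1]>0,"s":xy[1]<0}[sd]
                if out:
                    a,_=rects({sd:v},.036)
                    for q in a:fill(s,q+np.array(xy)*.034,0)
        fill(ok,np.array([-.128,0])+.042*np.c_[np.cos(np.arange(24)*.2618),np.sin(np.arange(24)*.2618)],0)
        fill(ok,[[-.03,.085],[.03,.085],[.03,.15],[-.03,.15]],0)
        fill(ok,[[-.03,-.085],[.03,-.085],[.03,-.15],[-.03,-.15]],0)
        e+=1-(s&m&ok).sum()/((s|m)&ok).sum()
    return e
def fitheater(cs,p0,n=170):
    O=[]
    for c in cs:
        org=np.round(proj(c,[*p0[:2],.054])[0])-n//2
        org=np.maximum(org,0)
        f=c["frame"][int(org[1]):int(org[1])+n,int(org[0]):int(org[0])+n].astype(np.float32)
        f=cv2.resize(f,None,fx=U,fy=U,interpolation=cv2.INTER_CUBIC)
        sat=(f.max(2)-f.min(2))/np.maximum(f.max(2),1)
        v=f.max(2);w=((sat<.25)&(v>np.percentile(v,50)*.85 if 0 else (sat<.25)&(v>110))).astype(np.uint8)
        nn,l,st,cen=cv2.connectedComponentsWithStats(w)
        i=1+np.argmax(st[1:,4]);O.append((c,org,(l==i).astype(np.uint8),n))
    r=minimize(heater_cost,p0,args=(O,),method="Nelder-Mead",options=dict(initial_simplex=np.array(p0)+np.array([[0,0,0],[.01,0,0],[0,.01,0],[0,0,.08]]),xatol=2e-4,fatol=1e-4))
    return r.x,r.fun,O
E
time python3 - <<'E'
from fit import *
T=cams.camera("top");S=cams.camera("side")
for x,y in((.594,-.197),(.566,-.344),(.436,-.332)):
    for r in fitblock(T,S,x,y):print(r)
for cs in((T,),(T,S)):
    r=fitheater(cs,(.588,.092,.13));print(r[0],np.degrees(r[0][2]),r[1])
# strap handle depth
for c in (T,S):
    d=c["depth"];print(np.isfinite(d).all(),(d>0).mean())
c=T;x,y,a=r[0]
for q in(2.0,2.1,2.2,2.3):
    v=np.array([-.036,.1-.223*np.cos(q),.0595+.223*np.sin(q)]);cs,sn=np.cos(a),np.sin(a)
    P=[x+cs*v[0]-sn*v[1],y+sn*v[0]+cs*v[1],v[2]]
    print(q,np.round(P,3),proj(T,P)[0],T["depth"][tuple(np.int32(np.round(proj(T,P)[0][::-1])))],(T["R"]@P+T["t"])[2])
E
```

```text
(np.float64(0.269), 'pair_pair', array([ 0.5918, -0.1959]), np.float64(235.3))
(np.float64(0.348), 'single_pair', array([ 0.5919, -0.1959]), np.float64(55.3))
(np.float64(0.365), 'pair_single', array([ 0.5918, -0.1958]), np.float64(145.3))
(np.float64(0.439), 'single_single', array([ 0.592, -0.196]), np.float64(325.1))
(np.float64(0.24), 'single_single', array([ 0.5703, -0.3456]), np.float64(355.6))
(np.float64(0.35), 'pair_single', array([ 0.5705, -0.3454]), np.float64(175.5))
(np.float64(0.369), 'single_pair', array([ 0.5703, -0.3456]), np.float64(85.6))
(np.float64(0.47), 'pair_pair', array([ 0.5707, -0.3452]), np.float64(265.1))
(np.float64(0.231), 'single_pair', array([ 0.4393, -0.3336]), np.float64(67.6))
(np.float64(0.317), 'pair_pair', array([ 0.4392, -0.3336]), np.float64(247.2))
(np.float64(0.346), 'single_single', array([ 0.4393, -0.3337]), np.float64(337.6))
(np.float64(0.428), 'pair_single', array([ 0.4391, -0.3334]), np.float64(157.8))
[0.58060155 0.09553988 0.14761219] 8.457555728994524 0.1318378158557093
[0.58116285 0.0943471  0.14623099] 8.378418559147615 0.26174237812070955
True 0.9962074829931973
True 0.9960884353741497
2.0 [0.517 0.28  0.262] [114.1666712  222.16268119] 1.2949615 1.2974291318222284
2.1 [0.515 0.299 0.252] [107.59739665 223.95163978] 1.5621859 1.3071153184202817
2.2 [0.512 0.318 0.24 ] [101.80578741 225.7226142 ] 1.5575134 1.3187321585127123
2.3 [0.509 0.335 0.226] [ 96.85302266 227.45116558] 1.564323 1.3321635804733334
real	0m42.794s
user	0m40.079s
sys	0m0.287s
```

Clear identification: pair_pair at (.592,-.196) yaw 235°, single_single at (.570,-.346) yaw 356°, single_pair at (.439,-.334) yaw 68°; pair_single absent. Now set out.

```bash
cat > go.py <<'E'
import sys
from h import *
from scipy.spatial.transform import Rotation as Ro
# usage: go.py x y z jawdeg -> tool shift, roll
def rel(x,y,z,A):
    o=bot.get_obs();r,p,w=o["tcp_rot"]
    R=Ro.from_euler("xyz",[r,p,w],degrees=True).as_matrix()
    s=R.T@(np.array([x,y,z])-o["ee_pos"]);j=np.degrees(np.arctan2(R[1,1],R[0,1]))
    print("t",round(o["time"],2),"pos",o["ee_pos"].round(4),"jaw",round(j,2),"tilt",np.round(R[:2,0],4),"q",o["q"].round(1),"open",round(o["opening"],4),"F",o["wrist_force"].round(1))
    print("shift",s.round(4),"roll",round(np.radians(-(A-j)),4))
if __name__=="__main__":rel(*map(float,sys.argv[1:]))
E
python3 go.py .45 .15 .24 40;python3 go.py .592 -.196 .2 -34.7
```

```text
t 1.2 pos [0.1864 0.5174 0.2313] jaw 70.19 tilt [-0. -0.] q [70.2  5.  10.1 95.1  0.  90. ] open 0.0852 F [-0.3 -0.  -0.6]
shift [-0.0087 -0.2563  0.3725] roll 0.5269
t 1.2 pos [0.1864 0.5174 0.2313] jaw 70.19 tilt [-0. -0.] q [70.2  5.  10.1 95.1  0.  90. ] open 0.0852 F [-0.3 -0.  -0.6]
shift [ 0.0313 -0.5337  0.6234] roll 1.8306
```

Call:
apply_moves([
  [0,-0.015,0.018,0.06,0.2],
  [0,-0.04,0.047,0.16,0.2],
  [0,-0.07,0.082,0.28,0.2],
  [0,-0.1,0.117,0.4,0.2],
  [0,-0.13,0.152,0.52,0.2],
  [0,-0.16,0.187,0.64,0.2],
  [0,-0.19,0.222,0.76,0.2],
  [0,-0.22,0.257,0.88,0.2],
  [0,-0.25,0.292,1.0,0.2],
  [0,-0.28,0.327,1.12,0.2],
  [0,-0.31,0.362,1.24,0.2],
  [0,-0.34,0.397,1.36,0.2],
], newtons=100)

```text
time: 2.4
ee_pos: [0.4453, 0.0611, 0.2316]
tcp_rot: [111.7, 89.9, 13.7]
wrist_force: [1.5, 0.5, 0.7]
opening: 0.0509
```

```bash
python3 go.py .592 -.196 .14 -34.7
```

```text
t 2.4 pos [0.4453 0.0611 0.2316] jaw -8.03 tilt [0.0009 0.0002] q [  7.8  -8.7  -3.2  95.4   0.  105.8] open 0.0509 F [1.5 0.5 0.7]
shift [0.0917 0.1811 0.2341] roll 0.4655
```

Call:
apply_moves([
  [0.01,0.025,0.032,0.06,0.2],
  [0.02,0.055,0.071,0.14,0.2],
  [0.035,0.085,0.11,0.22,0.2],
  [0.05,0.115,0.148,0.3,0.2],
  [0.065,0.14,0.181,0.37,0.2],
  [0.08,0.162,0.209,0.42,0.2],
  [0.09,0.176,0.227,0.455,0.2],
  [0.092,0.181,0.234,0.465,0.2],
  [0.092,0.181,0.234,0.465,0.2],
])

```text
time: 3.3
ee_pos: [0.5918, -0.1964, 0.139]
tcp_rot: [-118.8, 90.0, 116.5]
wrist_force: [-0.2, 0.1, -1.0]
opening: 0.0512
```

```bash
python3 go.py .592 -.196 .03 -34.7; python3 - <<'E'
from h import *
T=cams.camera("top");S=cams.camera("side")
a=T["frame"][150:290,90:450];b=S["frame"][140:350,200:400]
cv2.imwrite("pics/d.png",cv2.hconcat([cv2.resize(a,(500,194),interpolation=2).copy() if 0 else cv2.copyMakeBorder(cv2.resize(a,(500,194),interpolation=2),0,106,0,0,0),cv2.resize(b,(286,300),interpolation=2)]))
E
```

```text
t 3.3 pos [ 0.5918 -0.1964  0.139 ] jaw -34.7 tilt [-0.0003  0.0006] q [-18.4  14.3  10.4  86.2   0.  106.3] open 0.0512 F [-0.2  0.1 -1. ]
shift [ 1.09e-01  1.00e-04 -4.00e-04] roll -0.0001
```

View pics/d.png

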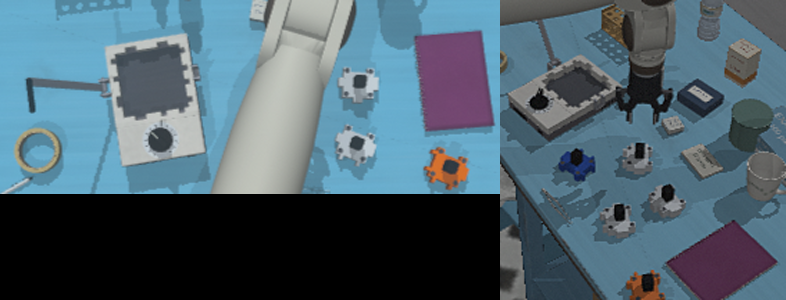

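The side view shows the block still at its place (638,155) under the gripper; descend.

Call:
apply_moves([
  [0.02,0,0,0,0.2],
  [0.05,0,0,0,0.2],
  [0.08,0,0,0,0.2],
  [0.1,0,0,0,0.2],
  [0.109,0,0,0,0.2],
  [0.109,0,0,0,-1],
  [0.109,0,0,0,-1],
  [0.109,0,0,0,-1],
  [0.109,0,0,0,-1],
  [0.109,0,0,0,-1],
  [0.109,0,0,0,-1],
], newtons=100)

```text
time: 4.5
ee_pos: [0.5929, -0.1951, 0.0334]
tcp_rot: [125.3, 89.8, 0.7]
wrist_force: [-1.0, 2.5, 6.8]
opening: 0.0224
```

```bash
python3 go.py .592 -.196 .14 -34.7; python3 - <<'E'
from fit import *
T=cams.camera("top")
S=cams.camera("side")
cv2.imwrite("pics/e0.png",S["frame"])
x,y,_=.592,-.196,0
cv2.imwrite("pics/e.png",cv2.resize(rect(S,.58,-.19,.024,.08,1500),(600,600)))
E
```

```text
t 4.5 pos [ 0.5929 -0.1951  0.0334] jaw -34.59 tilt [0.0041 0.0001] q [-1.820e+01  1.550e+01  2.000e-01  7.450e+01  1.000e-01  1.063e+02] open 0.0224 F [-1.   2.5  6.8]
shift [-1.066e-01  1.000e-04  1.000e-03] roll 0.0019
```

Call:
apply_moves([
  [-0.004,0,0,0,-1],
  [-0.012,0,0,0,-1],
  [-0.025,0,0,0,-1],
  [-0.045,0,0,0,-1],
  [-0.07,0,0,0,-1],
  [-0.09,0,0,0,-1],
  [-0.105,0,0,0,-1],
  [-0.112,0,0,0,-1],
  [-0.112,0,0,0,-1],
])

```text
time: 5.5
ee_pos: [0.5928, -0.1953, 0.1464]
tcp_rot: [119.8, 89.7, -4.8]
wrist_force: [-0.2, -0.6, -2.2]
opening: 0.0219
```

```bash
python3 go.py .53 .04 .16 98.4; python3 - <<'E'
from fit import *
S=cams.camera("side")
p=proj(S,[.592,-.196,.11])[0].astype(int);print(p)
cv2.imwrite("pics/e.png",cv2.resize(S["frame"][p[1]-60:p[1]+60,p[0]-60:p[0]+60],(480,480),interpolation=2))
E
```

```text
t 5.5 pos [ 0.5928 -0.1953  0.1464] jaw -34.6 tilt [ 0.0054 -0.0004] q [-1.830e+01  1.400e+01  1.090e+01  8.660e+01  1.000e-01  1.063e+02] open 0.0219 F [-0.2 -0.6 -2.2]
shift [-0.0141 -0.1852 -0.1581] roll -2.3212
[298 231]
```

View pics/e.png

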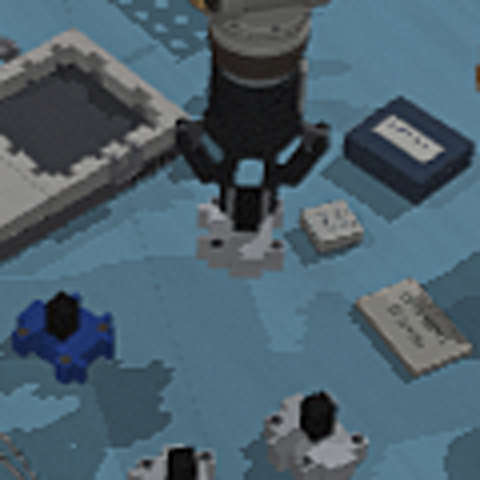

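```bash
python3 go.py .5523 .0564 .14 98.4
```

```text
t 5.55 pos [ 0.5924 -0.1951  0.1453] jaw -34.59 tilt [0.004 0.   ] q [-1.830e+01  1.410e+01  1.090e+01  8.660e+01  1.000e-01  1.063e+02] open 0.0223 F [-0.4  0.3 -2.3]
shift [ 0.0051 -0.1759 -0.1843] roll -2.3211
```

Call:
apply_moves([
  [0,-0.003,-0.003,-0.04,-1],
  [0,-0.009,-0.009,-0.12,-1],
  [0,-0.018,-0.019,-0.22,-1],
  [0,-0.029,-0.03,-0.33,-1],
  [0,-0.041,-0.043,-0.45,-1],
  [0,-0.053,-0.056,-0.57,-1],
  [0,-0.065,-0.068,-0.69,-1],
  [0,-0.077,-0.081,-0.81,-1],
  [0,-0.089,-0.093,-0.93,-1],
  [0,-0.101,-0.106,-1.05,-1],
  [0,-0.113,-0.118,-1.17,-1],
  [0,-0.122,-0.128,-1.27,-1],
])

```text
time: 6.75
ee_pos: [0.5638, -0.0196, 0.1437]
tcp_rot: [57.4, 89.9, 5.9]
wrist_force: [-0.0, 0.6, -2.0]
opening: 0.0222
```

```bash
python3 go.py .5523 .0564 .14 98.4
```

```text
t 6.75 pos [ 0.5638 -0.0196  0.1437] jaw 38.47 tilt [0.0018 0.0002] q [-2.   5.9  1.4 85.4  0.  49.5] open 0.0222 F [-0.   0.6 -2. ]
shift [ 0.0037  0.0382 -0.0667] roll -1.0459
```

Call:
apply_moves([
  [0,0.005,-0.008,-0.12,-1],
  [0,0.01,-0.017,-0.24,-1],
  [0,0.015,-0.026,-0.36,-1],
  [0,0.02,-0.035,-0.48,-1],
  [0,0.025,-0.044,-0.6,-1],
  [0,0.03,-0.052,-0.72,-1],
  [0,0.034,-0.059,-0.84,-1],
  [0,0.037,-0.064,-0.94,-1],
  [0.004,0.038,-0.067,-1.02,-1],
  [0.004,0.038,-0.067,-1.046,-1],
  [0.004,0.038,-0.067,-1.046,-1],
  [0.004,0.038,-0.067,-1.046,-1],
])

```text
time: 7.95
ee_pos: [0.5518, 0.0563, 0.1394]
tcp_rot: [-4.9, 89.9, 3.3]
wrist_force: [-0.7, -0.8, -1.3]
opening: 0.0221
```

```bash
python3 go.py .5523 .0564 .0634 98.4;  python3 - <<'E'
from fit import *
S=cams.camera("side");T=cams.camera("top")
p=proj(S,[.552,.056,.11])[0].astype(int)
q=proj(T,[.552,.056,.11])[0].astype(int)
f=lambda c,p:cv2.resize(c["frame"][p[1]-45:p[1]+45,p[0]-45:p[0]+45],(400,400),interpolation=2)
cv2.imwrite("pics/f.png",cv2.hconcat([f(S,p),f(T,q)]))
E
```

```text
t 7.95 pos [0.5518 0.0563 0.1394] jaw 98.29 tilt [0.0012 0.0001] q [ 5.8  4.7 -0.4 84.8 -0.  -2.5] open 0.0221 F [-0.7 -0.8 -1.3]
shift [0.076  0.     0.0004] roll -0.0019
```

View pics/f.png

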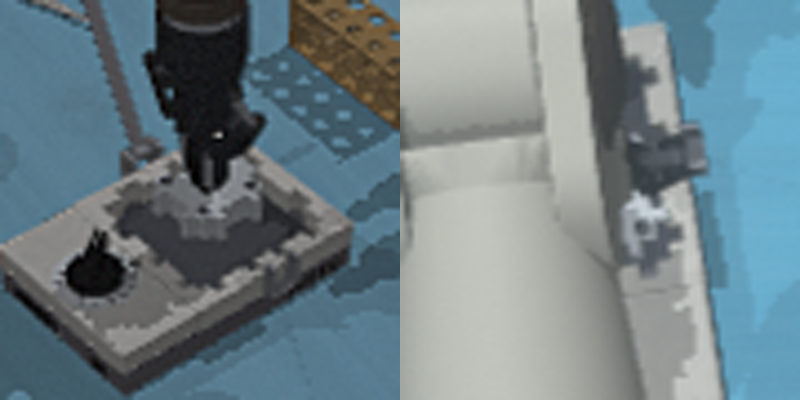

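Call:
apply_moves([
  [0.01,0,0,0,-1],
  [0.025,0,0,0,-1],
  [0.038,0,0,0,-1],
  [0.046,0,0,0,-1],
  [0.05,0,0,0,-1],
  [0.053,0,0,0,-1],
  [0.056,0,0,0,-1],
  [0.059,0,0,0,-1],
  [0.062,0,0,0,-1],
  [0.062,0,0,0,-1],
])

```text
time: 9.05
ee_pos: [0.5511, 0.0564, 0.0779]
tcp_rot: [58.9, 90.0, 67.2]
wrist_force: [-6.5, 1.8, 1.2]
opening: 0.0223
```

```bash
python3 go.py .5523 .0564 .0634 98.4
```

```text
t 9.05 pos [0.5511 0.0564 0.0779] jaw 98.31 tilt [0.0002 0.0004] q [ 5.8  5.3 -6.6 78.1  0.  -2.5] open 0.0223 F [-6.5  1.8  1.2]
shift [ 0.0145 -0.0002  0.0012] roll -0.0016
```

Call:
apply_moves([
  [0.003,0,-0.0005,0,-1],
  [0.006,0,-0.0005,0,-1],
  [0.009,0,-0.0005,0,-1],
  [0.012,0,-0.0005,0,-1],
  [0.015,0,-0.0005,0,-1],
  [0.016,0,-0.0005,0,-1],
])

```text
time: 9.65
ee_pos: [0.5509, 0.0563, 0.0634]
tcp_rot: [7.2, 89.9, 15.5]
wrist_force: [-7.4, -1.7, 17.7]
opening: 0.0219
```

```bash
python3 go.py .5523 .0564 .0634 98.4
```

```text
t 9.65 pos [0.5509 0.0563 0.0634] jaw 98.31 tilt [0.0016 0.0004] q [ 5.8  5.5 -8.  76.5  0.  -2.5] open 0.0219 F [-7.4 -1.7 17.7]
shift [-0.     -0.0001  0.0014] roll -0.0016
```

Home (z exactly at the expected 63.4 mm with 18 N bottom contact). Release and go to single_single.

Call:
apply_moves([
  [0,0,0,0,0.1],
  [0,0,0,0,0.1],
  [0,0,0,0,0.1],
  [0,0,0,0,0.1],
  [-0.01,0,0,0,0.1],
  [-0.03,0,0,0,0.1],
  [-0.06,0,0,0,0.1],
  [-0.09,0,0,0,0.1],
  [-0.11,0,0,0,0.1],
  [-0.11,0,0,0,0.1],
])

```text
time: 10.65
ee_pos: [0.552, 0.0564, 0.1774]
tcp_rot: [0.3, 89.6, 8.6]
wrist_force: [0.2, 0.2, 0.5]
opening: 0.0467
```

```bash
python3 go.py .5703 -.3456 .14 85.6; python3 - <<'E'
from fit import *
S=cams.camera("side")
print(fitblock(S,S,.5703,-.3456,"single_single"),fitblock(S,S,.4393,-.3336,"single_pair"))
p=proj(S,[.552,.056,.09])[0].astype(int)
f=lambda c,p:cv2.resize(c["frame"][p[1]-45:p[1]+45,p[0]-45:p[0]+45],(400,400),interpolation=2)
cv2.imwrite("pics/g.png",f(S,p))
E
```

```text
t 10.65 pos [0.552  0.0564 0.1774] jaw 98.31 tilt [0.007  0.0011] q [ 5.8  4.4  3.5 88.7  0.  -2.5] open 0.0467 F [0.2 0.2 0.5]
shift [ 0.0371 -0.4004 -0.0403] roll 0.2218
[(np.float64(0.181), 'single_single', array([ 0.5699, -0.3463]), np.float64(355.7))] [(np.float64(0.157), 'single_pair', array([ 0.4392, -0.3342]), np.float64(67.3))]
```

View pics/g.png

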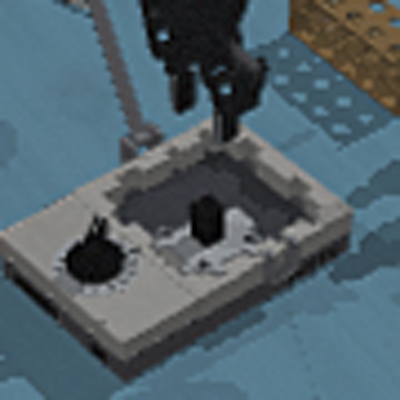

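Call:
apply_moves([
  [0,-0.012,-0.001,0.01,0.1],
  [0,-0.04,-0.004,0.03,0.1],
  [0,-0.08,-0.008,0.06,0.1],
  [0,-0.122,-0.012,0.09,0.1],
  [0,-0.164,-0.016,0.11,0.1],
  [0.005,-0.206,-0.02,0.13,0.1],
  [0.01,-0.248,-0.025,0.15,0.1],
  [0.016,-0.29,-0.03,0.17,0.1],
  [0.022,-0.33,-0.034,0.19,0.1],
  [0.03,-0.365,-0.037,0.21,0.1],
  [0.036,-0.39,-0.039,0.22,0.1],
  [0.037,-0.4,-0.04,0.222,0.1],
])

```text
time: 11.9
ee_pos: [0.5683, -0.3478, 0.1353]
tcp_rot: [63.9, 89.8, 59.3]
wrist_force: [0.4, 0.1, 0.1]
opening: 0.0469
```

```bash
python3 go.py .5700 -.346 .033 85.6
```

```text
t 11.9 pos [ 0.5683 -0.3478  0.1353] jaw 85.41 tilt [0.0014 0.0023] q [-31.5  20.4  17.6  87.2   0.2 -26.9] open 0.0469 F [0.4 0.1 0.1]
shift [0.1023 0.0016 0.0015] roll -0.0034
```

Call:
apply_moves([
  [0.0,0.002,0.0015,-0.003,0.1],
  [0.03,0.002,0.0015,-0.003,0.1],
  [0.06,0.002,0.0015,-0.003,0.1],
  [0.085,0.002,0.0015,-0.003,0.1],
  [0.098,0.002,0.0015,-0.003,0.1],
  [0.102,0.002,0.0015,-0.003,0.1],
  [0.102,0.002,0.0015,-0.003,-1],
  [0.102,0.002,0.0015,-0.003,-1],
  [0.102,0.002,0.0015,-0.003,-1],
  [0.102,0.002,0.0015,-0.003,-1],
  [0.102,0.002,0.0015,-0.003,-1],
  [0.102,0.002,0.0015,-0.003,-1],
])

```text
time: 13.1
ee_pos: [0.5709, -0.3459, 0.0351]
tcp_rot: [23.1, 89.8, 18.6]
wrist_force: [0.1, 2.1, 6.9]
opening: 0.0222
```

```bash
python3 go.py .57 -.346 .033 85.6
```

```text
t 13.1 pos [ 0.5709 -0.3459  0.0351] jaw 85.59 tilt [0.0038 0.0013] q [-31.3  21.5   7.9  76.3   0.2 -26.9] open 0.0222 F [0.1 2.1 6.9]
shift [ 0.0021 -0.0002 -0.0009] roll -0.0002
```

Call:
apply_moves([
  [-0.004,0,0,0,-1],
  [-0.012,0,0,0,-1],
  [-0.025,0,0,0,-1],
  [-0.045,0,0,0,-1],
  [-0.07,0,0,0,-1],
  [-0.09,0,0,0,-1],
  [-0.105,0,0,0,-1],
  [-0.115,0,0,0,-1],
  [-0.115,0,0,0,-1],
])

```text
time: 14.0
ee_pos: [0.5709, -0.3464, 0.1517]
tcp_rot: [5.3, 89.7, 0.9]
wrist_force: [-0.4, 0.8, -2.0]
opening: 0.0221
```

```bash
python3 go.py .5412 .1236 .15 98.4
```

```text
t 14.0 pos [ 0.5709 -0.3464  0.1517] jaw 85.59 tilt [0.0055 0.0001] q [-31.3  20.4  19.4  88.8   0.2 -26.9] open 0.0221 F [-0.4  0.8 -2. ]
shift [ 0.0016  0.4663 -0.0658] roll -0.2236
```

Call:
apply_moves([
  [0,0.005,-0.001,0,-1],
  [0,0.015,-0.002,-0.01,-1],
  [0,0.032,-0.005,-0.02,-1],
  [0,0.055,-0.008,-0.03,-1],
  [0,0.08,-0.012,-0.04,-1],
  [0,0.106,-0.016,-0.05,-1],
  [0,0.132,-0.02,-0.06,-1],
  [0,0.158,-0.023,-0.075,-1],
  [0,0.184,-0.027,-0.09,-1],
  [0,0.208,-0.03,-0.1,-1],
  [0,0.228,-0.033,-0.11,-1],
  [0,0.242,-0.035,-0.115,-1],
])

```text
time: 15.2
ee_pos: [0.5539, -0.1004, 0.151]
tcp_rot: [4.6, 89.7, 6.9]
wrist_force: [0.6, -0.4, -2.7]
opening: 0.0221
```

```bash
python3 go.py .5412 .1236 .15 98.4
```

```text
t 15.2 pos [ 0.5539 -0.1004  0.151 ] jaw 92.29 tilt [0.0045 0.0005] q [-10.3   5.6   1.9  86.    0.1 -12.6] open 0.0221 F [ 0.6 -0.4 -2.7]
shift [ 0.001   0.2243 -0.0038] roll -0.1066
```

Call:
apply_moves([
  [0,0.015,0,-0.01,-1],
  [0,0.035,-0.001,-0.02,-1],
  [0,0.06,-0.001,-0.03,-1],
  [0,0.086,-0.002,-0.04,-1],
  [0,0.112,-0.002,-0.055,-1],
  [0,0.138,-0.003,-0.07,-1],
  [0,0.164,-0.003,-0.08,-1],
  [0,0.186,-0.004,-0.09,-1],
  [0,0.204,-0.004,-0.1,-1],
  [0,0.217,-0.004,-0.107,-1],
  [0,0.224,-0.004,-0.107,-1],
  [0,0.224,-0.004,-0.107,-1],
])

```text
time: 16.4
ee_pos: [0.5409, 0.1238, 0.1508]
tcp_rot: [-1.8, 89.8, 6.7]
wrist_force: [-0.5, -0.5, -1.7]
opening: 0.0221
```

```bash
python3 go.py .5412 .1236 .0651 98.4
```

```text
t 16.4 pos [0.5409 0.1238 0.1508] jaw 98.46 tilt [0.0042 0.0005] q [12.9  4.5  0.7 85.9 -0.   4.4] open 0.0221 F [-0.5 -0.5 -1.7]
shift [ 0.0857 -0.0002 -0.0001] roll 0.0011
```

Call:
apply_moves([
  [0.012,0,0,0,-1],
  [0.03,0,0,0,-1],
  [0.046,0,0,0,-1],
  [0.056,0,0,0,-1],
  [0.06,0,0,0,-1],
  [0.063,0,0,0,-1],
  [0.066,0,0,0,-1],
  [0.069,0,0,0,-1],
  [0.072,0,0,0,-1],
  [0.072,0,0,0,-1],
])

```text
time: 17.4
ee_pos: [0.5431, 0.1239, 0.0803]
tcp_rot: [-0.4, 89.5, 8.1]
wrist_force: [5.9, 0.7, 2.5]
opening: 0.0221
```

```bash
python3 go.py .5412 .1236 .0651 98.4
```

```text
t 17.4 pos [0.5431 0.1239 0.0803] jaw 98.43 tilt [0.009  0.0013] q [12.9  5.1 -6.4 77.9 -0.   4.4] open 0.0221 F [5.9 0.7 2.5]
shift [ 0.0152 -0.     -0.0021] roll 0.0005
```

Call:
apply_moves([
  [0.003,0,0.0003,0,-1],
  [0.006,0,0.0003,0,-1],
  [0.009,0,0.0003,0,-1],
  [0.012,0,0.0003,0,-1],
  [0.015,0,0.0003,0,-1],
  [0.017,0,0.0003,0,-1],
])

```text
time: 18.0
ee_pos: [0.5433, 0.1239, 0.0654]
tcp_rot: [0.0, 89.4, 8.5]
wrist_force: [-13.9, -4.2, 32.0]
opening: 0.0222
```

```bash
python3 go.py .5412 .1236 .0651 98.4
```

```text
t 18.0 pos [0.5433 0.1239 0.0654] jaw 98.43 tilt [0.0098 0.0014] q [12.9  5.4 -7.8 76.2 -0.   4.4] open 0.0222 F [-13.9  -4.2  32. ]
shift [ 0.0003 -0.     -0.0022] roll 0.0005
```

Call:
apply_moves([
  [0,0,0,0,0.05],
  [0,0,0,0,0.05],
  [0,0,0,0,0.05],
  [0,0,0,0,0.05],
  [-0.01,0,0,0,0.05],
  [-0.03,0,0,0,0.05],
  [-0.06,0,0,0,0.05],
  [-0.09,0,0,0,0.05],
  [-0.1,0,0,0,0.05],
  [-0.1,0,0,0,0.05],
])

```text
time: 19.0
ee_pos: [0.5432, 0.124, 0.1673]
tcp_rot: [1.2, 89.3, 9.6]
wrist_force: [-0.3, 0.2, -0.1]
opening: 0.045
```

```bash
python3 go.py .4393 -.334 .14 67.5; python3 - <<'E'
from fit import *
S=cams.camera("side")
print(fitblock(S,S,.4393,-.3336,"single_pair"))
p=proj(S,[.552,.086,.09])[0].astype(int)
f=lambda c,p:cv2.resize(c["frame"][p[1]-45:p[1]+45,p[0]-45:p[0]+45],(400,400),interpolation=2)
cv2.imwrite("pics/h.png",f(S,p))
E
```

```text
t 19.0 pos [0.5432 0.124  0.1673] jaw 98.43 tilt [0.0128 0.0022] q [12.9  4.3  2.3 87.2 -0.   4.5] open 0.045 F [-0.3  0.2 -0.1]
shift [ 0.0249 -0.4378 -0.1702] roll 0.5398
[(np.float64(0.155), 'single_pair', array([ 0.4392, -0.3343]), np.float64(67.5))]
```

View pics/h.png

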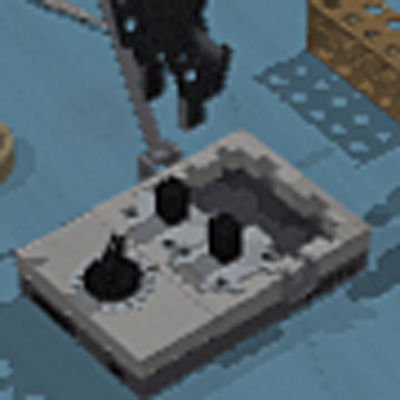

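Call:
apply_moves([
  [0,-0.012,-0.005,0.02,0.1],
  [0,-0.04,-0.016,0.06,0.1],
  [0,-0.08,-0.031,0.11,0.1],
  [0,-0.122,-0.047,0.16,0.1],
  [0,-0.164,-0.064,0.21,0.1],
  [0,-0.206,-0.08,0.26,0.1],
  [0,-0.248,-0.096,0.31,0.1],
  [0.006,-0.29,-0.113,0.36,0.1],
  [0.012,-0.33,-0.128,0.41,0.1],
  [0.02,-0.37,-0.144,0.46,0.1],
  [0.025,-0.405,-0.157,0.5,0.1],
  [0.025,-0.428,-0.166,0.53,0.1],
])

```text
time: 20.25
ee_pos: [0.4389, -0.3259, 0.1361]
tcp_rot: [47.1, 89.5, 24.9]
wrist_force: [0.8, 0.1, -0.1]
opening: 0.0473
```

Call:
apply_moves([
  [0,-0.004,-0.003,0.004,0.1],
  [0,-0.004,-0.003,0.004,0.1],
  [0,-0.004,-0.003,0.004,0.1],
])

```text
time: 20.55
ee_pos: [0.4341, -0.3277, 0.1355]
tcp_rot: [55.7, 89.5, 33.3]
wrist_force: [0.6, -0.0, 0.6]
opening: 0.047
```

```bash
python3 go.py .4393 -.334 .034 67.5
```

```text
t 20.55 pos [ 0.4341 -0.3277  0.1355] jaw 67.58 tilt [0.0066 0.0043] q [-37.3   3.1  -2.5  84.3   0.4 -14.9] open 0.047 F [ 0.6 -0.   0.6]
shift [ 0.1015 -0.0045  0.0067] roll 0.0015
```

Call:
apply_moves([
  [0.0,-0.0045,0.007,0,0.1],
  [0.03,-0.0045,0.007,0,0.1],
  [0.06,-0.0045,0.007,0,0.1],
  [0.085,-0.0045,0.007,0,0.1],
  [0.098,-0.0045,0.007,0,0.1],
  [0.101,-0.0045,0.007,0,0.1],
  [0.101,-0.0045,0.007,0,-1],
  [0.101,-0.0045,0.007,0,-1],
  [0.101,-0.0045,0.007,0,-1],
  [0.101,-0.0045,0.007,0,-1],
  [0.101,-0.0045,0.007,0,-1],
  [0.101,-0.0045,0.007,0,-1],
])

```text
time: 21.75
ee_pos: [0.4405, -0.3346, 0.0362]
tcp_rot: [40.3, 89.5, 17.9]
wrist_force: [0.8, 2.1, 6.0]
opening: 0.0221
```

```bash
python3 go.py .4393 -.334 .034 67.5
```

```text
t 21.75 pos [ 0.4405 -0.3346  0.0362] jaw 67.6 tilt [0.0091 0.0029] q [-37.4   5.9 -10.6  73.2   0.4 -15. ] open 0.0221 F [0.8 2.1 6. ]
shift [ 0.0022  0.0001 -0.0014] roll 0.0017
```

Call:
apply_moves([
  [-0.004,0,0,0,-1],
  [-0.012,0,0,0,-1],
  [-0.025,0,0,0,-1],
  [-0.045,0,0,0,-1],
  [-0.07,0,0,0,-1],
  [-0.09,0,0,0,-1],
  [-0.105,0,0,0,-1],
  [-0.118,0,0,0,-1],
  [-0.118,0,0,0,-1],
])

```text
time: 22.65
ee_pos: [0.44, -0.3354, 0.1562]
tcp_rot: [29.4, 89.4, 6.9]
wrist_force: [-0.1, 0.2, -3.6]
opening: 0.022
```

```bash
python3 go.py .6096 .1328 .155 8.4
```

```text
t 22.65 pos [ 0.44   -0.3354  0.1562] jaw 67.59 tilt [0.0111 0.0014] q [-37.5   4.1   0.8  86.3   0.4 -15.1] open 0.022 F [-0.1  0.2 -3.6]
shift [ 0.0037  0.4975 -0.0217] roll 1.0331
```

Call:
apply_moves([
  [0,0.005,0,0.01,-1],
  [0,0.015,-0.001,0.04,-1],
  [0,0.032,-0.001,0.08,-1],
  [0,0.055,-0.002,0.13,-1],
  [0,0.08,-0.003,0.18,-1],
  [0,0.106,-0.005,0.23,-1],
  [0,0.132,-0.006,0.28,-1],
  [0,0.158,-0.007,0.33,-1],
  [0,0.184,-0.008,0.38,-1],
  [0,0.208,-0.009,0.43,-1],
  [0,0.228,-0.01,0.47,-1],
  [0,0.242,-0.01,0.5,-1],
])

```text
time: 23.85
ee_pos: [0.5228, -0.1061, 0.1561]
tcp_rot: [63.2, 89.5, 12.1]
wrist_force: [0.7, 0.5, -1.4]
opening: 0.0218
```

```bash
python3 go.py .6096 .1328 .155 8.4
```

```text
t 23.85 pos [ 0.5228 -0.1061  0.1561] jaw 38.89 tilt [0.0092 0.002 ] q [-11.6   1.3  -2.1  86.1   0.2  39.5] open 0.0218 F [ 0.7  0.5 -1.4]
shift [ 0.0024  0.2176 -0.1315] roll 0.5321
```

Call:
apply_moves([
  [0,0.015,-0.009,0.04,-1],
  [0,0.035,-0.021,0.09,-1],
  [0,0.058,-0.035,0.15,-1],
  [0,0.083,-0.05,0.21,-1],
  [0,0.108,-0.065,0.27,-1],
  [0,0.133,-0.08,0.33,-1],
  [0,0.158,-0.095,0.39,-1],
  [0,0.18,-0.109,0.44,-1],
  [0,0.198,-0.12,0.49,-1],
  [0,0.211,-0.127,0.52,-1],
  [0.001,0.2176,-0.1315,0.532,-1],
  [0.001,0.2176,-0.1315,0.532,-1],
])

```text
time: 25.05
ee_pos: [0.6092, 0.1336, 0.1551]
tcp_rot: [93.9, 89.6, 12.4]
wrist_force: [-1.0, -0.2, -3.2]
opening: 0.0221
```

```bash
python3 go.py .6096 .1328 .0662 8.4
```

```text
t 25.05 pos [0.6092 0.1336 0.1551] jaw 8.47 tilt [0.0074 0.0016] q [12.4 13.9 11.7 87.4 -0.  93.9] open 0.0221 F [-1.  -0.2 -3.2]
shift [ 0.0889 -0.0004  0.0009] roll 0.0013
```

Call:
apply_moves([
  [0.012,0,0.0007,0.001,-1],
  [0.03,0,0.0007,0.001,-1],
  [0.048,0,0.0007,0.001,-1],
  [0.059,0,0.0007,0.001,-1],
  [0.064,0,0.0007,0.001,-1],
  [0.067,0,0.0007,0.001,-1],
  [0.07,0,0.0007,0.001,-1],
  [0.073,0,0.0007,0.001,-1],
  [0.075,0,0.0007,0.001,-1],
  [0.075,0,0.0007,0.001,-1],
])

```text
time: 26.05
ee_pos: [0.6103, 0.1327, 0.0803]
tcp_rot: [88.4, 89.5, 6.8]
wrist_force: [2.9, -4.9, -2.0]
opening: 0.0222
```

```bash
python3 go.py .6096 .1328 .0662 8.4
```

```text
t 26.05 pos [0.6103 0.1327 0.0803] jaw 8.39 tilt [0.0084 0.001 ] q [12.3 14.3  4.  79.2 -0.  93.9] open 0.0222 F [ 2.9 -4.9 -2. ]
shift [ 0.0141 -0.0008 -0.0002] roll -0.0002
```

Call:
apply_moves([
  [0.003,0,0.0005,0,-1],
  [0.006,0,0.0005,0,-1],
  [0.009,0,0.0005,0,-1],
  [0.012,0,0.0005,0,-1],
  [0.015,0,0.0005,0,-1],
  [0.016,0,0.0005,0,-1],
])

```text
time: 26.65
ee_pos: [0.6105, 0.1327, 0.0662]
tcp_rot: [93.2, 89.4, 11.6]
wrist_force: [-6.3, 0.2, 17.7]
opening: 0.0221
```

```bash
python3 go.py .6096 .1328 .0662 8.4
```

```text
t 26.65 pos [0.6105 0.1327 0.0662] jaw 8.41 tilt [0.0097 0.002 ] q [12.3 14.5  2.7 77.6 -0.  93.9] open 0.0221 F [-6.3  0.2 17.7]
shift [-0.     -0.0009 -0.0002] roll 0.0002
```

Home. Release, back off, look at strap and seats.

Call:
apply_moves([
  [0,0,0,0,0.05],
  [0,0,0,0,0.05],
  [0,0,0,0,0.05],
  [0,0,0,0,0.05],
  [-0.01,0,0,0,0.05],
  [-0.03,0,0,0,0.05],
  [-0.06,0,0,0,0.05],
  [-0.1,0,0,0,0.05],
  [-0.14,-0.02,0.02,0,0.05],
  [-0.15,-0.06,0.06,0,0.05],
  [-0.15,-0.1,0.1,0,0.05],
  [-0.15,-0.12,0.13,0,0.05],
])

```text
time: 27.85
ee_pos: [0.5082, -0.0146, 0.2164]
tcp_rot: [91.2, 89.3, 9.7]
wrist_force: [1.2, -0.9, -0.1]
opening: 0.0447
```

Call:
apply_moves([
  [0,-0.04,0.02,0,0.3],
  [0,-0.08,0.04,0,0.3],
  [0,-0.1,0.06,0,0.3],
  [0,-0.11,0.06,0,0.3],
])

```text
time: 28.25
ee_pos: [0.4069, -0.0918, 0.2162]
tcp_rot: [86.7, 89.2, 5.0]
wrist_force: [0.3, 0.4, 1.8]
opening: 0.0557
```

```bash
python3 - <<'E'
from fit import *
S=cams.camera("side");T=cams.camera("top")
x,y,a=.5806,.0948,np.radians(8.4);cs,sn=np.cos(a),np.sin(a)
W=lambda v:np.array([x+cs*v[0]-sn*v[1],y+sn*v[0]+cs*v[1],v[2]])
for c,nm in((T,"T"),(S,"S")):
    dk=c["frame"].max(2)
    for q in np.arange(1.95,2.4,.05):
        l=[W([o,.1-.223*np.cos(q),.0595+.223*np.sin(q)]) for o in np.linspace(-.055,-.012,8)]
        px=proj(c,l);print(nm,round(q,2),[int(dk[int(v+.5),int(u+.5)]) for u,v in px], px[4].round())
f=lambda c,p:cv2.resize(c["frame"][p[1]-60:p[1]+60,p[0]-60:p[0]+60],(400,400),interpolation=2)
P=lambda c:proj(c,W([-.02,.06,.1]))[0].astype(int)
cv2.imwrite("pics/i.png",cv2.hconcat([f(S,P(S)),f(T,P(T))]))
print(bot.get_obs()["ee_pos"])
E
```

```text
T 1.95 [204, 204, 205, 204, 200, 197, 193, 132] [117. 219.]
T 2.0 [152, 145, 93, 112, 137, 91, 110, 132] [114. 220.]
T 2.05 [139, 111, 76, 73, 112, 91, 74, 112] [110. 221.]
T 2.1 [206, 204, 206, 206, 204, 205, 204, 203] [107. 222.]
T 2.15 [206, 205, 204, 207, 205, 206, 204, 203] [104. 223.]
T 2.2 [207, 207, 204, 207, 207, 207, 206, 204] [101. 224.]
T 2.25 [207, 205, 204, 205, 207, 206, 205, 205] [ 99. 225.]
T 2.3 [207, 206, 204, 205, 207, 206, 206, 207] [ 96. 226.]
T 2.35 [205, 206, 207, 205, 207, 207, 207, 206] [ 94. 226.]
S 1.95 [54, 22, 115, 47, 43, 33, 68, 71] [215. 134.]
S 2.0 [14, 9, 7, 8, 21, 43, 27, 71] [214. 134.]
S 2.05 [102, 0, 7, 7, 10, 60, 50, 53] [212. 134.]
S 2.1 [145, 102, 68, 71, 67, 140, 60, 77] [211. 134.]
S 2.15 [125, 145, 132, 68, 142, 67, 140, 146] [209. 134.]
S 2.2 [118, 143, 145, 132, 145, 142, 151, 140] [208. 134.]
S 2.25 [110, 118, 143, 140, 132, 145, 142, 151] [207. 135.]
S 2.3 [56, 110, 118, 143, 145, 132, 145, 142] [206. 135.]
S 2.35 [70, 62, 110, 118, 145, 140, 132, 145] [205. 136.]
[ 0.40760611 -0.09045086  0.21609652]
```

View pics/i.png

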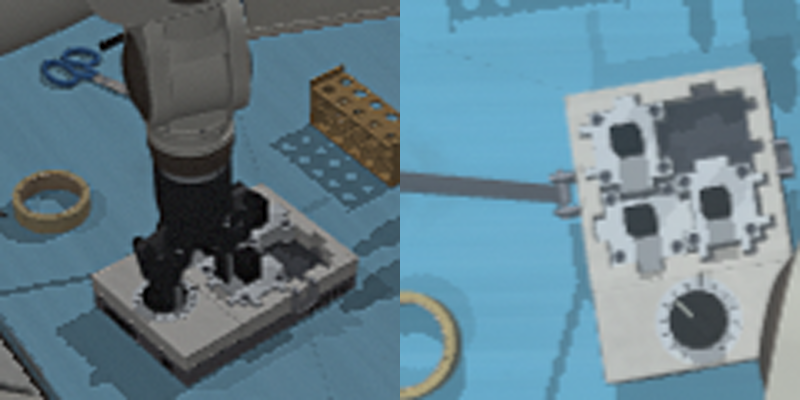

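All three lie flush; strap angle ≈2.03 (handle dark in both views at 2.0–2.05). Now to the handle.

```bash
python3 go.py .516 .287 .32 98.4
```

```text
t 28.35 pos [ 0.4076 -0.0905  0.2161] jaw 8.39 tilt [0.0131 0.0018] q [-12.7 -14.1  -9.4  93.9   0.3  68.9] open 0.0557 F [0.1 0.1 0.3]
shift [-0.1018  0.1636 -0.3576] roll -1.5711
```

Call:
apply_moves([
  [-0.015,0.0,-0.01,-0.1,0.5],
  [-0.035,0.0,-0.03,-0.22,0.5],
  [-0.055,0.01,-0.06,-0.35,0.5],
  [-0.075,0.02,-0.09,-0.48,0.5],
  [-0.09,0.035,-0.12,-0.61,0.5],
  [-0.1,0.05,-0.15,-0.74,0.5],
  [-0.102,0.065,-0.18,-0.87,0.5],
  [-0.102,0.08,-0.21,-1.0,0.5],
  [-0.102,0.095,-0.24,-1.13,0.5],
  [-0.102,0.11,-0.27,-1.26,0.5],
  [-0.102,0.122,-0.295,-1.36,0.5],
  [-0.102,0.13,-0.31,-1.42,0.5],
], newtons=40)

```text
time: 29.55
ee_pos: [0.4901, 0.2385, 0.3189]
tcp_rot: [8.5, 89.3, 8.6]
wrist_force: [0.3, -0.9, 0.0]
opening: 0.064
```

```bash
python3 go.py .516 .287 .31 98.4
```

```text
t 29.55 pos [0.4901 0.2385 0.3189] jaw 90.12 tilt [0.0122 0.0019] q [ 26.1   6.7  21.9 104.5  -0.2  25.9] open 0.064 F [ 0.3 -0.9  0. ]
shift [0.0093 0.0484 0.0259] roll -0.1445
```

Call:
apply_moves([
  [0,0.02,0.012,-0.07,0.5],
  [0,0.04,0.022,-0.14,0.5],
  [0,0.048,0.026,-0.145,0.5],
  [0.009,0.048,0.026,-0.145,0.5],
  [0.009,0.048,0.026,-0.145,0.5],
])

```text
time: 30.05
ee_pos: [0.5157, 0.2865, 0.3088]
tcp_rot: [-4.4, 89.4, 4.0]
wrist_force: [0.5, 0.3, 0.1]
opening: 0.0641
```

```bash
python3 go.py .516 .287 .241 98.4; python3 - <<'E'
from fit import *
S=cams.camera("side");T=cams.camera("top")
f=lambda c,p:cv2.resize(c["frame"][max(p[1]-40,0):p[1]+40,max(p[0]-40,0):p[0]+40],(400,400),interpolation=2)
P=lambda c:proj(c,[.516,.287,.26])[0].astype(int)
print(P(S),P(T))
cv2.imwrite("pics/j.png",cv2.hconcat([f(S,P(S)),f(T,P(T))]))
E
```

```text
t 30.05 pos [0.5157 0.2865 0.3088] jaw 98.37 tilt [0.0104 0.0007] q [ 29.2  12.9  27.8 104.4  -0.3  20.8] open 0.0641 F [0.5 0.3 0.1]
shift [ 0.0678  0.0005 -0.0003] roll -0.0005
[211 134] [111 222]
```

View pics/j.png

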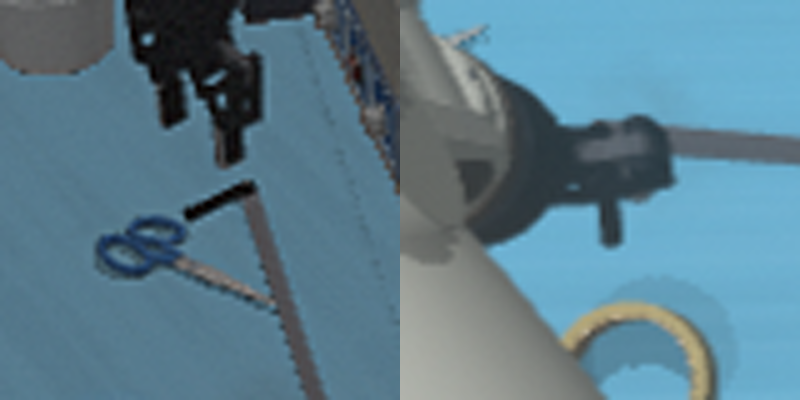

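Call:
apply_moves([
  [0.015,0,0,0,0.5],
  [0.035,0,0,0,0.5],
  [0.055,0,0,0,0.5],
  [0.067,0,0,0,0.5],
  [0.067,0,0,0,-1],
  [0.067,0,0,0,-1],
  [0.067,0,0,0,-1],
  [0.067,0,0,0,-1],
  [0.067,0,0,0,-1],
  [0.067,0,0,0,-1],
  [0.067,0,0,0,-1],
  [0.067,0,0,0,-1],
])

```text
time: 31.35
ee_pos: [0.5165, 0.2865, 0.2443]
tcp_rot: [4.0, 89.2, 12.4]
wrist_force: [-2.0, 2.3, 5.6]
opening: 0.0092
```

```bash
python3 - <<'E'
from go import *
rel(.516,.287,.241,98.4)
o=bot.get_obs()["ee_pos"];x,y,a=.5806,.0948,np.radians(8.4)
d=o[:2]-[x,y];h=[np.cos(a)*d[0]+np.sin(a)*d[1],-np.sin(a)*d[0]+np.cos(a)*d[1],o[2]+.019]
print(np.round(h,4),"q",np.arctan2(h[2]-.0595,.1-h[1]),"R",np.hypot(h[2]-.0595,.1-h[1]))
E
```

```text
t 31.35 pos [0.5165 0.2865 0.2443] jaw 98.37 tilt [0.0131 0.0029] q [29.1 10.3 17.4 96.4 -0.2 20.8] open 0.0092 F [-2.   2.3  5.6]
shift [ 0.0033  0.0006 -0.0005] roll -0.0006
[-0.0354  0.199   0.2633] q 2.0228720847787134 R 0.2265268022108442
```

Call:
apply_moves([
  [-0.0047,-0.0102,0,0,-1],
  [-0.0111,-0.0268,0,0,-1],
  [-0.0173,-0.0482,0,0,-1],
  [-0.0212,-0.0702,0,0,-1],
  [-0.023,-0.0924,0,0,-1],
  [-0.0225,-0.1147,0,0,-1],
  [-0.0198,-0.1368,0,0,-1],
  [-0.015,-0.1586,0,0,-1],
  [-0.0079,-0.1797,0,0,-1],
  [0.0012,-0.2001,0,0,-1],
  [0.0122,-0.2194,0,0,-1],
  [0.0122,-0.2194,0,0,-1],
])

```text
time: 32.55
ee_pos: [0.5485, 0.0665, 0.231]
tcp_rot: [-3.7, 89.3, 4.5]
wrist_force: [1.2, -2.5, 1.4]
opening: 0.0096
```

```bash
cat > st.py <<'E'
from go import *
rel(.516,.287,.241,98.4)
o=bot.get_obs()["ee_pos"];x,y,a=.5806,.0948,np.radians(8.4)
d=o[:2]-[x,y];h=[np.cos(a)*d[0]+np.sin(a)*d[1],-np.sin(a)*d[0]+np.cos(a)*d[1],o[2]+.019]
print(np.round(h,4),"q",np.arctan2(h[2]-.0595,.1-h[1]),"R",np.hypot(h[2]-.0595,.1-h[1]))
E
python3 st.py
```

```text
t 32.55 pos [0.5485 0.0665 0.231 ] jaw 98.21 tilt [0.0121 0.001 ] q [ 6.9  4.6  9.6 94.3 -0.  -1.3] open 0.0096 F [ 1.2 -2.5  1.4]
shift [-0.0102  0.2228 -0.0006] roll -0.0033
[-0.0359 -0.0233  0.25  ] q 0.9963865448326703 R 0.22688647824907637
```

Call:
apply_moves([
  [0.013,-0.0181,0,0,-1],
  [0.0277,-0.0349,0,0,-1],
  [0.044,-0.0501,0,0,-1],
  [0.0618,-0.0635,-0.0005,0,-1],
  [0.0808,-0.0752,-0.001,0,-1],
  [0.1009,-0.0849,-0.001,0,-1],
  [0.1218,-0.0925,-0.0015,0,-1],
  [0.1434,-0.0981,-0.0015,0,-1],
  [0.161,-0.1009,-0.002,0,-1],
  [0.1743,-0.1021,-0.002,0,-1],
  [0.1743,-0.1021,-0.002,0,-1],
])

```text
time: 33.65
ee_pos: [0.5628, -0.0326, 0.0549]
tcp_rot: [20.7, 89.3, 29.0]
wrist_force: [1.7, 13.4, -1.6]
opening: 0.0093
```

```bash
python3 st.py
```

```text
t 33.65 pos [ 0.5628 -0.0326  0.0549] jaw 98.3 tilt [0.0104 0.0058] q [ -3.5   6.5  -7.8  75.1   0.4 -11.8] open 0.0093 F [ 1.7 13.4 -1.6]
shift [-0.1847  0.3237  0.0019] roll -0.0018
[-0.0362 -0.1234  0.0739] q 0.06436213884718242 R 0.22385389121514854
```

Call:
apply_moves([
  [0.004,0.001,0,0,-1],
  [0.007,0.001,0,0,-1],
  [0.01,0.001,0,0,-1],
  [0.012,0.001,0,0,-1],
  [0.014,0.001,0,0,-1],
  [0.014,0.001,0,0,-1],
])

```text
time: 34.25
ee_pos: [0.5653, -0.0322, 0.0461]
tcp_rot: [5.3, 88.9, 13.5]
wrist_force: [-5.4, -0.8, 30.6]
opening: 0.0089
```

```bash
python3 st.py
```

```text
t 34.25 pos [ 0.5653 -0.0322  0.0461] jaw 98.26 tilt [0.0183 0.0044] q [ -3.4   6.6  -8.6  73.7   0.3 -11.7] open 0.0089 F [-5.4 -0.8 30.6]
shift [-0.1943  0.3233  0.0007] roll -0.0024
[-0.0337 -0.1234  0.0651] q 0.025247954359023068 R 0.22345698844202816
```

Call:
apply_moves([
  [0.004,0,0,0,-1],
  [0.007,0,0,0,-1],
  [0.007,0,0,0,-1],
])

```text
time: 34.55
ee_pos: [0.5669, -0.032, 0.0442]
tcp_rot: [3.0, 88.6, 11.2]
wrist_force: [-12.0, 3.6, 33.4]
opening: 0.0094
```

```bash
python3 st.py; python3 - <<'E'
from fit import *
S=cams.camera("side")
p=proj(S,[.56,.04,.07])[0].astype(int)
cv2.imwrite("pics/k.png",cv2.resize(S["frame"][p[1]-45:p[1]+45,p[0]-50:p[0]+50],(600,540),interpolation=2))
E
```

```text
t 34.55 pos [ 0.5669 -0.032   0.0442] jaw 98.28 tilt [0.024  0.0048] q [ -3.4   6.6  -8.9  73.1   0.4 -11.7] open 0.0094 F [-12.    3.6  33.4]
shift [-0.1964  0.3232  0.0004] roll -0.0021
[-0.0321 -0.1234  0.0632] q 0.01653409672774588 R 0.22345549339508414
```

View pics/k.png

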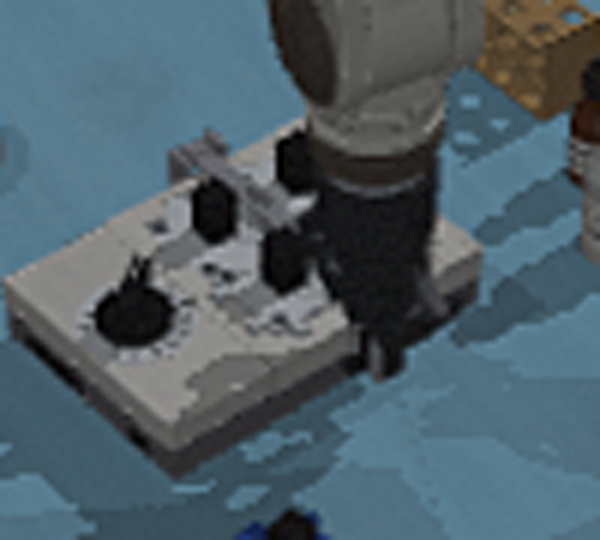

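Call:
apply_moves([
  [-0.001,0,0,0,-0.4],
  [-0.001,0,0,0,-0.4],
  [-0.001,0,0,0,-0.4],
  [-0.01,0,0,0,-0.4],
  [-0.03,0,0,0,-0.4],
  [-0.06,0,0,0,-0.4],
  [-0.09,0,0,0,-0.4],
  [-0.13,0,0,0,0],
  [-0.15,-0.03,0,0,0],
  [-0.15,-0.07,-0.01,0,0],
  [-0.15,-0.11,-0.02,0,0],
  [-0.15,-0.13,-0.03,0,0],
])

```text
time: 35.8
ee_pos: [0.552, -0.1682, 0.1932]
tcp_rot: [2.1, 88.6, 10.3]
wrist_force: [-0.1, 0.6, 0.0]
opening: 0.0429
```

```bash
python3 st.py; python3 - <<'E'
from fit import *
T=cams.camera("top");S=cams.camera("side")
x,y,a=.5806,.0948,np.radians(8.4)
W=lambda v:np.array([x+np.cos(a)*v[0]-np.sin(a)*v[1],y+np.sin(a)*v[0]+np.cos(a)*v[1],v[2]])
p=W([-.03,0,0])
A=cv2.resize(rect(T,p[0],p[1],.06,.15,1333,a),(400,400))
d=W([-.128,0,.091]);B=cv2.resize(rect(T,d[0],d[1],.091,.045,2000,a),(400,400),interpolation=2)
p=proj(S,[.56,.05,.07])[0].astype(int)
C=cv2.resize(S["frame"][p[1]-45:p[1]+45,p[0]-60:p[0]+60],(400,300),interpolation=2)
D=cv2.resize(rect(S,d[0],d[1],.091,.045,2000,a),(300,300))
top=cv2.hconcat([cv2.resize(A,(400,300)) if 0 else A[50:350],B[50:350]])
cv2.imwrite("pics/l.png",cv2.vconcat([top,cv2.hconcat([C,D,np.zeros((300,100,3),np.uint8)])]))
for q in(0,.03,.06):
  P=W([0,.1-.2*np.cos(q),.062+.2*np.sin(q)])
  for c in(T,S):
    u,v=np.round(proj(c,P)[0]).astype(int);print(q,u,v,"depth",c["depth"][v,u],"expected",(c["R"]@P+c["t"])[2])
E
```

```text
t 35.8 pos [ 0.552  -0.1682  0.1932] jaw 98.2 tilt [0.0234 0.0043] q [-17.3   6.8   7.8  89.8   0.6 -25.5] open 0.0429 F [-0.1  0.6  0. ]
shift [-0.0467  0.4558  0.0304] roll -0.0035
[-0.0667 -0.256   0.2122] q 0.4050822420932346 R 0.38738344273181263
0 233 201 depth 1.5121084 expected 1.5078079133081574
0 270 210 depth 2.0527089 expected 2.0556803847890373
0.03 232 201 depth 1.5093983 expected 1.501869605945904
0.03 270 208 depth 2.065082 expected 2.0515390483477867
0.06 232 201 depth 1.5093983 expected 1.4959322332015088
0.06 270 207 depth 2.077995 expected 2.047496653615704
```

View pics/l.png

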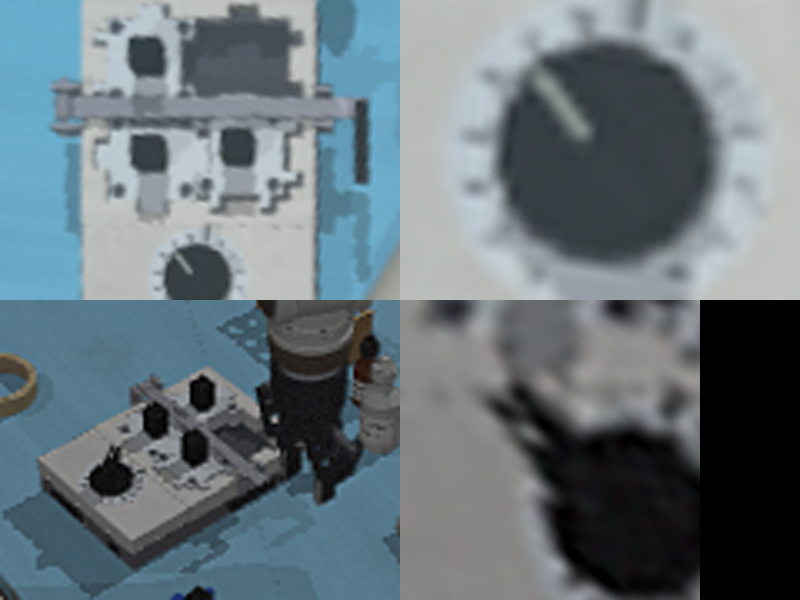

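```bash
cat > dial.py <<'E'
from fit import *
T=cams.camera("top")
x,y,a=.5806,.0948,np.radians(8.4)
W=lambda v:np.array([x+np.cos(a)*v[0]-np.sin(a)*v[1],y+np.sin(a)*v[0]+np.cos(a)*v[1],v[2]])
d=W([-.128,0,0]);s=4000
A=rect(T,d[0],d[1],.091,.045,s,a);g=A.max(2).astype(float);n=len(g)
I,J=np.mgrid[:n,:n];X=(n/2-I-.5)/s;Y=(n/2-J-.5)/s  # heater x,y rel
m=(np.hypot(X,Y)<.022)&(g>115)
k,l,st,_=cv2.connectedComponentsWithStats(m.astype(np.uint8));i=1+np.argmax(st[1:,4]);m=l==i
P=np.c_[X[m],Y[m]];c=P.mean(0);u=np.linalg.svd(P-c,full_matrices=False)[2][0];u*=np.sign(u@c)
pt=np.arctan2(u[1],u[0]);print("pointer",np.degrees(pt),"centroid",c,"n",m.sum()/s**2*1e6,"perp offset",c[1]*u[0]-c[0]*u[1])
# scale ring
B=rect(T,d[0],d[1],.0545,.045,s,a).max(2).astype(float)
best=None
for cx in np.arange(-.003,.0031,.001):
  for cy in np.arange(-.003,.0031,.001):
    th=np.radians(np.arange(0,360,1.))
    pr=np.array([cv2.remap(B.astype(np.float32),np.float32([n/2-.5-(cy+r*np.sin(th))*s]),np.float32([n/2-.5-(cx+r*np.cos(th))*s]),1)[0] for r in np.arange(.029,.0345,.001)]).mean(0)
    w=pr<1e9;f=((pr-np.median(pr)))
    z=(f*np.exp(1j*2*np.pi/.4*th)).sum()
    if best is None or abs(z)>best[0]:best=(abs(z),cx,cy,pr,z)
_,cx,cy,pr,z=best
ph=((np.angle(z)-np.pi)/(2*np.pi/.4))%.4
pr2=np.array([cv2.remap(B.astype(np.float32),np.float32([n/2-.5-(cy+r*np.sin(th))*s]),np.float32([n/2-.5-(cx+r*np.cos(th))*s]),1)[0] for r in np.arange(.029,.04,.001)]).mean(0)
print("centre off",cx,cy,"mark phase deg",np.degrees(ph),"marks:")
for kk in range(-8,8):
    t=ph+.4*kk
    if abs(t)<3.1:print(round(np.degrees(t),1),round(float(np.interp(np.degrees(t)%360,np.arange(360),pr2)),0),end=" | ")
print("\ndark minima",[(int((i+180)%360-180),int(pr2[i])) for i in np.argsort(pr2)[:25]])
E
python3 dial.py; python3 - <<'E'
import sys;sys.argv=['']
from go import *
from h import *
x,y,a=.5806,.0948,np.radians(8.4)
rel(x-.128*np.cos(a),y-.128*np.sin(a),.16,132)
E
```

```text
pointer 37.7401832386339 centroid [0.01033797 0.00875501] n 56.125 perp offset 0.0005957289974411707
centre off 0.0 0.002 mark phase deg 7.92247827120306 marks:
-175.4 158.0 | -152.5 163.0 | -129.6 196.0 | -106.7 196.0 | -83.8 207.0 | -60.8 193.0 | -37.9 196.0 | -15.0 175.0 | 7.9 168.0 | 30.8 175.0 | 53.8 171.0 | 76.7 179.0 | 99.6 175.0 | 122.5 182.0 | 145.4 180.0 | 168.4 163.0 | 
dark minima [(-11, 143), (-10, 145), (-12, 146), (-9, 150), (176, 153), (177, 153), (179, 153), (178, 153), (-180, 154), (175, 154), (-13, 154), (-179, 154), (174, 154), (-178, 155), (-177, 156), (173, 156), (-176, 157), (-8, 157), (-175, 157), (172, 158), (-174, 158), (-173, 158), (-172, 158), (-171, 159), (-164, 159)]
t 35.95 pos [ 0.5519 -0.1668  0.1932] jaw 98.14 tilt [0.0232 0.0049] q [-17.1   6.8   7.8  89.8   0.7 -25.3] open 0.0427 F [ 0.5 -0.3 -0.3]
shift [ 0.0321  0.2543 -0.0633] roll -0.591
```

Call:
apply_moves([
  [0,0.012,-0.003,-0.05,0],
  [0,0.035,-0.009,-0.1,0],
  [0,0.065,-0.016,-0.17,0],
  [0,0.095,-0.024,-0.25,0],
  [0,0.125,-0.031,-0.33,0],
  [0,0.155,-0.039,-0.41,0],
  [0.005,0.185,-0.046,-0.49,0],
  [0.012,0.212,-0.053,-0.56,0],
  [0.022,0.235,-0.059,-0.62,0],
  [0.03,0.25,-0.062,-0.655,0],
  [0.032,0.254,-0.063,-0.662,0],
  [0.032,0.254,-0.063,-0.662,0],
])

```text
time: 37.15
ee_pos: [0.454, 0.0767, 0.1601]
tcp_rot: [-34.2, 88.7, 12.0]
wrist_force: [0.3, 1.0, -0.1]
opening: 0.0425
```

```bash
python3 go.py .454 .0761 .069 136.1
```

```text
t 37.15 pos [0.454  0.0767 0.1601] jaw 136.13 tilt [0.023  0.0049] q [  9.6  -9.5 -11.8  86.3   0.1 -36.6] open 0.0425 F [ 0.3  1.  -0.1]
shift [ 0.0911  0.0008 -0.0022] roll 0.0006
```

Call:
apply_moves([
  [0.015,0.001,-0.002,0,0],
  [0.04,0.001,-0.002,0,0],
  [0.065,0.001,-0.002,0,0],
  [0.083,0.001,-0.002,0,0],
  [0.09,0.001,-0.002,0,0],
  [0.09,0.001,-0.002,0,0],
  [0.09,0.001,-0.002,0,-1],
  [0.09,0.001,-0.002,0,-1],
  [0.09,0.001,-0.002,0,-1],
  [0.09,0.001,-0.002,0,-1],
  [0.09,0.001,-0.002,0,-1],
], newtons=40)

```text
time: 38.25
ee_pos: [0.4544, 0.0767, 0.0715]
tcp_rot: [-32.9, 88.6, 13.2]
wrist_force: [-2.4, 0.7, 6.1]
opening: 0.0122
```

```bash
python3 go.py .454 .0761 .069 86.9
```

```text
t 38.25 pos [0.4544 0.0767 0.0715] jaw 136.14 tilt [0.0244 0.0057] q [  9.5  -8.8 -21.1  76.4   0.1 -36.6] open 0.0122 F [-2.4  0.7  6.1]
shift [ 0.0024 -0.0001 -0.0008] roll 0.8594
```

Call:
apply_moves([
  [0,0,0,0.08,-1],
  [0,0,0,0.18,-1],
  [0,0,0,0.28,-1],
  [0,0,0,0.38,-1],
  [0,0,0,0.48,-1],
  [0,0,0,0.58,-1],
  [0,0,0,0.68,-1],
  [0,0,0,0.77,-1],
  [0,0,0,0.83,-1],
  [0,0,0,0.86,-1],
  [0,0,0,0.86,-1],
  [0,0,0,0.86,-1],
])

```text
time: 39.45
ee_pos: [0.4546, 0.0758, 0.0716]
tcp_rot: [10.5, 88.6, 7.4]
wrist_force: [1.5, -5.1, -2.9]
opening: 0.0122
```

```bash
python3 go.py .454 .0761 .069 86.9
```

```text
t 39.45 pos [0.4546 0.0758 0.0716] jaw 86.83 tilt [0.0249 0.0032] q [  9.5  -8.8 -21.1  76.4  -0.1  12.7] open 0.0122 F [ 1.5 -5.1 -2.9]
shift [ 0.0025  0.0003 -0.0007] roll -0.0012
```

Release, rise, back off and check.

Call:
apply_moves([
  [0,0,0,0,-0.2],
  [0,0,0,0,-0.2],
  [0,0,0,0,-0.2],
  [-0.01,0,0,0,-0.2],
  [-0.03,0,0,0,-0.2],
  [-0.06,0,0,0,-0.2],
  [-0.1,0,0,0,0],
  [-0.14,-0.02,0,0,0],
  [-0.15,-0.06,-0.01,0,0],
  [-0.15,-0.1,-0.02,0,0],
  [-0.15,-0.14,-0.03,0,0],
  [-0.15,-0.18,-0.03,0,0],
])

```text
time: 40.65
ee_pos: [0.4099, -0.104, 0.2214]
tcp_rot: [9.3, 88.5, 6.2]
wrist_force: [0.8, 0.1, -0.5]
opening: 0.0426
```

Call:
apply_moves([
  [0,-0.04,0,0,0],
  [0,-0.07,0,0,0],
  [0,-0.07,0,0,0],
])

```text
time: 40.95
ee_pos: [0.4057, -0.1766, 0.2217]
tcp_rot: [7.7, 88.4, 4.3]
wrist_force: [-0.7, -0.3, -0.1]
opening: 0.0428
```

```bash
python3 dial.py;  python3 - <<'E'
from fit import *
T=cams.camera("top");S=cams.camera("side");a=np.radians(8.4)
x,y=.5806,.0948
W=lambda v:np.array([x+np.cos(a)*v[0]-np.sin(a)*v[1],y+np.sin(a)*v[0]+np.cos(a)*v[1],v[2]])
p=W([-.04,0,0]);A=rect(T,p[0],p[1],.054,.14,1430,a)[:400,:400]
d=W([-.128,0,0]);B=cv2.resize(rect(T,d[0],d[1],.07,.045,2000,a),(400,400),interpolation=2)
cv2.imwrite("pics/m.png",cv2.hconcat([A,B]))
p=proj(S,[.56,.05,.07])[0].astype(int)
cv2.imwrite("pics/n.png",cv2.resize(S["frame"][p[1]-60:p[1]+60,p[0]-80:p[0]+80],(640,480),interpolation=2))
E
```

```text
pointer -8.596965810823738 centroid [0.014313   0.00016071] n 63.0 perp offset 0.002298457877111932
centre off 0.0 0.003 mark phase deg 7.762890694169726 marks:
-175.6 157.0 | -152.7 194.0 | -129.7 198.0 | -106.8 200.0 | -83.9 207.0 | -61.0 198.0 | -38.1 188.0 | -15.2 161.0 | 7.8 171.0 | 30.7 184.0 | 53.6 176.0 | 76.5 183.0 | 99.4 179.0 | 122.4 187.0 | 145.3 186.0 | 168.2 157.0 | 
dark minima [(-13, 146), (-12, 148), (-14, 151), (-11, 154), (178, 155), (179, 155), (177, 155), (-180, 155), (-179, 155), (-178, 155), (176, 156), (-177, 156), (175, 156), (-176, 156), (168, 157), (174, 157), (167, 157), (-175, 157), (173, 157), (169, 157), (172, 158), (170, 158), (171, 158), (-174, 158), (-15, 159)]
```

View pics/m.png

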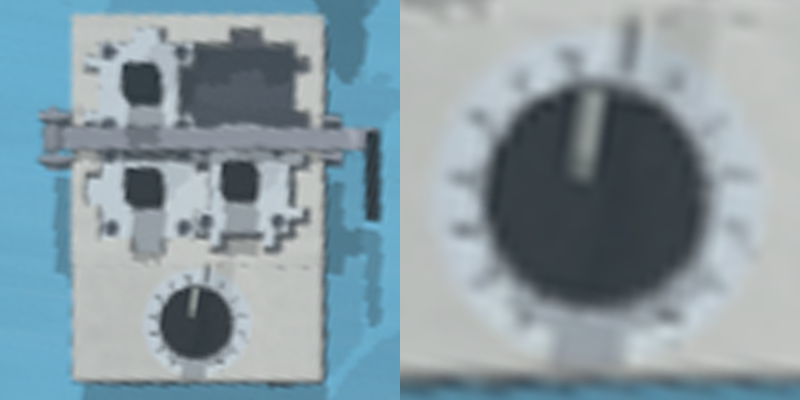

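```bash
cat > d2.py <<'E'
from fit import *
fr=[cams.camera("top") for _ in range(4)];T=dict(fr[0]);T["frame"]=np.mean([f["frame"] for f in fr],0).astype(np.float32)
x,y,a=.5806,.0948,np.radians(8.4)
W=lambda v:np.array([x+np.cos(a)*v[0]-np.sin(a)*v[1],y+np.sin(a)*v[0]+np.cos(a)*v[1],v[2]])
s=4000;d=W([-.128,0,0]);B=rect(T,d[0],d[1],.0545,.05,s,a).max(2).astype(np.float32);n=len(B)
B=B-cv2.GaussianBlur(B,(0,0),20)
def samp(cx,cy,r,t):return cv2.remap(B,np.float32(n/2-.5-(cy+r*np.sin(t))*s),np.float32(n/2-.5-(cx+r*np.cos(t))*s),1)
def cost(p,ret=0):
    ks=np.arange(14);r=np.linspace(p[3]-.002,p[3]+.002,5)
    f=lambda off:samp(p[0],p[1],r[None]+0*ks[:,None],(p[2]-.4*(ks-7)+off)[:,None]+0*r[None])
    on=f(0);off=(f(.2)+f(-.2))/2
    if ret:return on.mean(1).round()
    return (on-off)[[0,1,2,3,4,5,6,7,8,9,10,11,12]].mean()
best=min((minimize(cost,[cx,cy,np.radians(ph),r],method="Nelder-Mead",options=dict(initial_simplex=np.array([cx,cy,np.radians(ph),r])+np.array([[0]*4,[.001,0,0,0],[0,.001,0,0],[0,0,.04,0],[0,0,0,.001]]))) for cx in(0,.002) for cy in(0,.003) for ph in(-15,-11,-8) for r in(.031,.033)),key=lambda q:q.fun)
print("scale",best.x[:2],np.degrees(best.x[2]),best.x[3],best.fun,cost(best.x,1))
A=rect(T,d[0],d[1],.091,.045,s,a).max(2);n2=len(A);I,J=np.mgrid[:n2,:n2];X=(n2/2-I-.5)/s;Y=(n2/2-J-.5)/s
for th in(100,115,130):
    m=(np.hypot(X,Y)<.023)&(A>th);k,l,st,_=cv2.connectedComponentsWithStats(m.astype(np.uint8));i=1+np.argmax(st[1:,4]);m=l==i
    P=np.c_[X[m],Y[m]];c=P.mean(0);u=np.linalg.svd(P-c,full_matrices=False)[2][0];u*=np.sign(u@c)
    print("pointer",th,np.degrees(np.arctan2(u[1],u[0])),c,"ext",(P-c).dot(u).min(),(P-c).dot(u).max(),"from scale centre",np.degrees(np.arctan2(c[1]-best.x[1],c[0]-best.x[0])))
E
python3 d2.py
```

```text
scale [0.00183307 0.00210302] -11.643071548752193 0.031666222292858925 -36.86189270019531 [ -9.  -7. -21.  -6. -11.  -3. -18. -21.  -8.  -2. -10.  -5.  -3. -21.]
pointer 100 -8.045305426831579 [0.01395217 0.0003467 ] ext -0.010439421730727368 0.009215927592055983 from scale centre -8.245963195193038
pointer 115 -8.335329103473267 [0.01466158 0.00011941] ext -0.010112577700722061 0.008452022194259884 from scale centre -8.789757771827508
pointer 130 -8.372647874843627 [ 1.5134375e-02 -2.6171875e-05] ext -0.0073496272749559 0.007076119811118107 from scale centre -9.094398629496533
```

View pics/n.png

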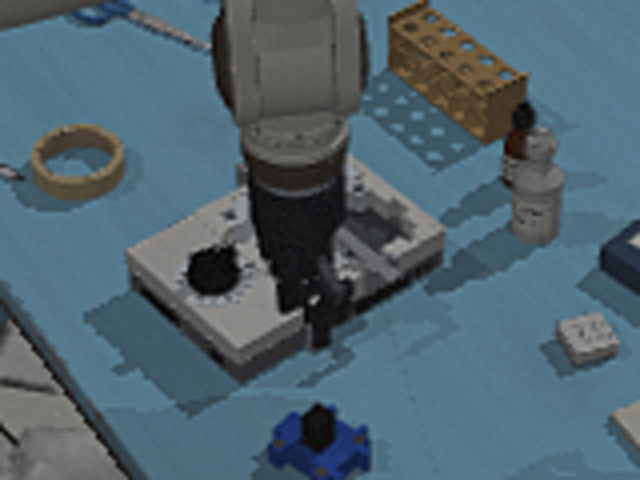

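Scale fit says the long mark is at −11.6° and the pointer at about −8.5°: 3° short. Regrip with the better centre and turn the rest.

```bash
python3 go.py .4555 .0785 .16 89.9
```

```text
t 41.3 pos [ 0.4063 -0.173   0.2213] jaw 86.95 tilt [0.027  0.0029] q [-23.6 -11.3  -6.6  93.4   0.8 -20.5] open 0.0425 F [-0.  -0.1 -1.1]
shift [0.0634 0.2535 0.0341] roll -0.0514
```

Call:
apply_moves([
  [0,0.012,0.002,0,0],
  [0,0.035,0.005,-0.01,0],
  [0,0.065,0.009,-0.02,0],
  [0,0.095,0.013,-0.03,0],
  [0,0.125,0.017,-0.04,0],
  [0,0.155,0.021,-0.05,0],
  [0.01,0.185,0.025,-0.051,0],
  [0.025,0.212,0.029,-0.051,0],
  [0.045,0.235,0.032,-0.051,0],
  [0.06,0.25,0.034,-0.051,0],
  [0.063,0.2535,0.034,-0.051,0],
  [0.063,0.2535,0.034,-0.051,0],
])

```text
time: 42.5
ee_pos: [0.4549, 0.0794, 0.1603]
tcp_rot: [6.2, 88.5, 6.2]
wrist_force: [0.7, -0.0, 0.6]
opening: 0.0429
```

```bash
python3 go.py .4555 .0785 .069 89.9
```

```text
t 42.5 pos [0.4549 0.0794 0.1603] jaw 89.99 tilt [0.0262 0.0028] q [ 10.   -9.5 -11.8  86.2  -0.1  10. ] open 0.0429 F [ 0.7 -0.   0.6]
shift [ 0.0913 -0.0011 -0.0017] roll 0.0015
```

Call:
apply_moves([
  [0.015,-0.001,-0.0017,0.001,0],
  [0.04,-0.001,-0.0017,0.001,0],
  [0.065,-0.001,-0.0017,0.001,0],
  [0.083,-0.001,-0.0017,0.001,0],
  [0.09,-0.001,-0.0017,0.001,0],
  [0.09,-0.001,-0.0017,0.001,0],
  [0.09,-0.001,-0.0017,0.001,-1],
  [0.09,-0.001,-0.0017,0.001,-1],
  [0.09,-0.001,-0.0017,0.001,-1],
  [0.09,-0.001,-0.0017,0.001,-1],
  [0.09,-0.001,-0.0017,0.001,-1],
], newtons=70)

```text
time: 43.6
ee_pos: [0.4566, 0.0765, 0.0722]
tcp_rot: [-3.9, 88.3, -4.1]
wrist_force: [-0.9, -15.3, 7.5]
opening: 0.0114
```

```bash
python3 go.py .4555 .0785 .069 86.8
```

```text
t 43.6 pos [0.4566 0.0765 0.0722] jaw 89.83 tilt [ 0.0293 -0.0021] q [  9.8  -8.8 -20.9  76.2  -0.4   9.9] open 0.0114 F [ -0.9 -15.3   7.5]
shift [ 0.0031  0.0021 -0.0012] roll 0.0528
```

Call:
apply_moves([
  [0,0,0,0.015,-1],
  [0,0,0,0.03,-1],
  [0,0,0,0.045,-1],
  [0,0,0,0.054,-1],
  [0,0,0,0.054,-1],
  [0,0,0,0.054,-1],
  [0,0,0,0.054,-1],
])

```text
time: 44.3
ee_pos: [0.4565, 0.0761, 0.0722]
tcp_rot: [-2.8, 88.3, -6.1]
wrist_force: [0.6, -5.6, -4.4]
opening: 0.0111
```

```bash
python3 go.py .4555 .0785 .069 86.8
```

```text
t 44.3 pos [0.4565 0.0761 0.0722] jaw 86.7 tilt [ 0.0292 -0.0031] q [  9.7  -8.8 -20.9  76.2  -0.5  13. ] open 0.0111 F [ 0.6 -5.6 -4.4]
shift [ 0.0032  0.0024 -0.0013] roll -0.0018
```

Call:
apply_moves([
  [0,0,0,0,-0.2],
  [0,0,0,0,-0.2],
  [0,0,0,0,-0.2],
  [-0.01,0,0,0,-0.2],
  [-0.03,0,0,0,-0.2],
  [-0.06,0,0,0,-0.2],
  [-0.1,0,0,0,0],
  [-0.14,-0.02,0,0,0],
  [-0.15,-0.06,-0.01,0,0],
  [-0.15,-0.1,-0.02,0,0],
  [-0.15,-0.14,-0.03,0,0],
  [-0.15,-0.18,-0.03,0,0],
])

```text
time: 45.5
ee_pos: [0.4109, -0.1026, 0.2231]
tcp_rot: [-3.0, 88.2, -6.2]
wrist_force: [0.9, 0.6, 0.0]
opening: 0.0426
```

Call:
apply_moves([
  [0,-0.04,0,0,0],
  [0,-0.08,0,0,0],
  [0,-0.12,0,0,0],
  [0,-0.15,0,0,0],
  [0,-0.15,0,0,0],
])

```text
time: 46.0
ee_pos: [0.4019, -0.2551, 0.2238]
tcp_rot: [-3.8, 88.2, -7.3]
wrist_force: [0.0, 0.2, -0.6]
opening: 0.043
```

```bash
python3 d2.py;  python3 - <<'E'
from fit import *
T=cams.camera("top");S=cams.camera("side");a=np.radians(8.4)
x,y=.5806,.0948
W=lambda v:np.array([x+np.cos(a)*v[0]-np.sin(a)*v[1],y+np.sin(a)*v[0]+np.cos(a)*v[1],v[2]])
d=W([-.128,0,0]);B=cv2.resize(rect(T,d[0],d[1],.07,.045,2000,a),(400,400),interpolation=2)
p=proj(S,[.56,.05,.07])[0].astype(int)
cv2.imwrite("pics/o.png",cv2.hconcat([B,cv2.resize(S["frame"][p[1]-45:p[1]+45,p[0]-45:p[0]+45],(400,400),interpolation=2)]))
for q in(-.01,0,.02,.04):
  for r in(.1,.15,.19):
    P=W([.0015,.1021-r*np.cos(q),.062+r*np.sin(q)])
    print(q,r,[round(1e3*float(c["depth"][tuple(np.round(proj(c,P)[0]).astype(int)[::-1])]-(c["R"]@P+c["t"])[2]),1) for c in(T,S)])
E
```

```text
scale [0.00183107 0.0020991 ] -11.621830999495957 0.031649446484456244 -37.36404037475586 [ -9.  -7. -21.  -7. -11.  -3. -18. -21.  -9.  -2. -10.  -5.  -4. -21.]
pointer 100 -8.251860058769163 [0.01389498 0.00036414] ext -0.010556147731689567 0.00928018127588722 from scale centre -8.183825093499275
pointer 115 -8.213264794961729 [0.01457693 0.00015061] ext -0.010060485606011221 0.00853804528700593 from scale centre -8.691683203123484
pointer 130 -8.714165952316868 [ 1.50893382e-02 -1.58088235e-05] ext -0.007551011821220049 0.007122493556901224 from scale centre -9.063264908754766
-0.01 0.1 [7.6, -567.4]
-0.01 0.15 [-6.7, -536.8]
-0.01 0.19 [-2.5, -484.5]
0 0.1 [8.6, -566.7]
0 0.15 [-5.2, -536.3]
0 0.19 [-0.6, -483.1]
0.02 0.1 [10.6, -578.2]
0.02 0.15 [-2.3, -534.3]
0.02 0.19 [10.6, -479.7]
0.04 0.1 [12.6, -576.8]
0.04 0.15 [0.7, -531.7]
0.04 0.19 [14.3, -481.4]
```

View pics/o.png

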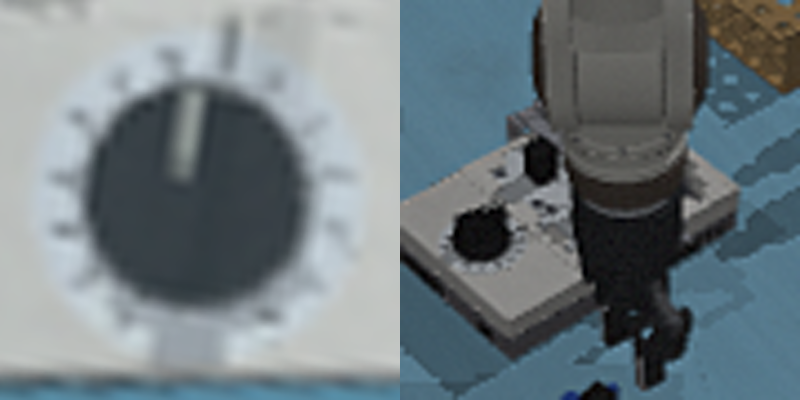

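The picture shows the pointer (190,135) unchanged, though the jaws turned 3°: the short pointer line may mislead. Measure the whole 46 mm bar with depth instead.

```bash
cat > d3.py <<'E'
from fit import *
x,y,a=.5806,.0948,np.radians(8.4)
d=np.array([x-.128*np.cos(a),y-.128*np.sin(a)])
R=np.array([[np.cos(a),np.sin(a)],[-np.sin(a),np.cos(a)]])
def pts(c):
    v,u=np.mgrid[:420,:560];Z=c["depth"];K=c["camera_matrix"]
    P=np.stack([(u-K[0,2])/K[0,0]*Z,(v-K[1,2])/K[1,1]*Z,Z],-1)
    return (P-c["t"])@c["R"]
for nm in("top","side"):
    c=cams.camera(nm);P=pts(c);h=(P[...,:2]-d)@R.T
    near=np.hypot(h[...,0],h[...,1])<.032
    print(nm,"top z max",np.sort(P[near][:,2])[-8:].round(4))
    for z0 in(.075,.08,.085):
        m=near&(P[...,2]>z0)&(P[...,2]<.1);q=h[m];cc=q.mean(0);_,sv,V=np.linalg.svd(q-cc,full_matrices=False);u=V[0]*np.sign(V[0][0])
        print(nm,z0,m.sum(),cc.round(4),"angle",np.degrees(np.arctan2(u[1],u[0])).round(2),"len",np.ptp(q@u).round(4),np.ptp(q@V[1]).round(4))
# analysis by synthesis: dark bar invisible, so render pointer angle from raw depth with sub-pixel box fit
c=cams.camera("top");P=pts(c);
uv=proj(c,[*d,.085])[0];u0,v0=int(uv[0])-16,int(uv[1])-16
D=P[v0:v0+32,u0:u0+32,2]
best=[]
def model(p):
    th=p[2];U2=8;im=np.zeros((32*U2,32*U2),np.uint8)
    bx=np.array([[-.023,-.0065],[.023,-.0065],[.023,.0065],[-.023,.0065]])
    r=np.array([[np.cos(th+a),-np.sin(th+a)],[np.sin(th+a),np.cos(th+a)]])
    for z in(.091,.083,.075):
        q=proj(c,np.c_[bx@r.T+[p[0],p[1]],np.full(4,z)]);q=((q+.5-[u0,v0])*U2-.5)
        cv2.fillPoly(im,[np.int32(np.round(q*16))],1,shift=4)
    return cv2.resize(im.astype(np.float32),(32,32),interpolation=cv2.INTER_AREA)
obs=(D>.074).astype(np.float32)
f=lambda p:((model(p)-obs)**2).sum()
for s in(-20,-12,-8,0):
    for o in(0,.002):
        p0=np.array([d[0]+o,d[1]+o,np.radians(s)])
        r=minimize(f,p0,method="Nelder-Mead",options=dict(initial_simplex=p0+np.array([[0]*3,[.003,0,0],[0,.003,0],[0,0,.15]])))
        best.append((round(r.fun,3),np.degrees(r.x[2]).round(2),((r.x[:2]-d)@R.T).round(4)))
print(sorted(best,key=lambda b:b[0])[:4])
print((D[4:28,6:26]*1000).round().astype(int))
E
python3 d3.py
```

```text
top top z max [0.095  0.0952 0.0953 0.0954 0.0959 0.0959 0.096  0.0971]
top 0.075 83 [-0.0005 -0.0003] angle -11.21 len 0.0454 0.0135
top 0.08 80 [-0.0006 -0.    ] angle -10.72 len 0.0454 0.0137
top 0.085 76 [-0.001   0.0002] angle -10.35 len 0.0454 0.0138
side top z max [0.0945 0.0949 0.0953 0.0971 0.0982 0.0982 0.0988 0.1005]
side 0.075 59 [-0.0022 -0.0055] angle -9.35 len 0.0469 0.0251
side 0.08 49 [-0.0018 -0.005 ] angle -8.21 len 0.0469 0.0242
side 0.085 36 [-0.0012 -0.0051] angle -7.78 len 0.0469 0.0205
[(np.float64(6.33), np.float64(-13.05), array([0.    , 0.0003])), (np.float64(6.358), np.float64(-13.11), array([-0.    ,  0.0003])), (np.float64(6.364), np.float64(-13.13), array([-0.    ,  0.0003])), (np.float64(6.365), np.float64(-13.41), array([-0.    ,  0.0002]))]
[[61 54 58 53 54 52 57 57 51 52 52 49 54 57 50 51 53 56 50 51]
 [53 52 53 53 64 57 57 45 52 55 55 53 51 58 56 57 54 55 47 56]
 [53 55 53 57 55 54 49 51 49 60 55 52 53 51 54 56 50 55 54 51]
 [52 60 54 55 55 58 50 51 51 52 55 53 59 57 58 57 52 55 55 51]
 [51 55 48 54 56 53 59 61 50 91 95 93 67 66 59 52 58 55 54 57]

[... 497 characters left out ...]
62 60]
 [53 53 52 60 71 59 60 66 92 90 90 89 87 71 64 68 66 59 60 61]
 [61 57 57 60 63 62 65 66 93 99 94 91 87 68 64 60 58 66 71 72]
 [57 58 59 62 64 62 60 65 86 92 94 88 93 68 57 60 62 61 65 59]
 [57 54 54 57 58 65 69 65 94 91 89 95 94 68 64 62 64 67 67 62]
 [52 53 51 58 59 59 64 56 93 92 86 85 95 73 62 60 64 64 63 61]
 [56 51 58 57 50 62 64 66 90 87 95 89 86 64 63 59 61 61 65 49]
 [51 56 52 55 57 55 61 65 87 91 95 96 88 66 61 58 67 63 57 55]
 [57 55 61 54 56 59 53 60 57 86 86 89 82 53 65 63 52 54 51 57]
 [51 50 56 56 59 54 49 60 63 61 65 61 62 58 58 52 53 56 51 55]
 [53 52 59 56 58 54 51 52 56 49 56 55 51 58 55 56 50 55 48 57]
 [57 56 60 52 52 50 59 55 53 54 54 53 59 56 61 55 51 47 51 55]]
```

The bar's depth blob (−10.4° to −13°) and the jaw angle (−11.7°) both agree with the long mark (−11.6°), so the 3° offset came from the few-pixel pointer line. Handing in.

```bash
python3 -c "
from workcell import bot
print(bot.job_done())"
```

```text
the job is handed in; nothing more can be done
None
```

I fitted the three aluminium blocks that were there, closed the strap and turned the dial to the long mark. I handed in at about 46.5 s of the 210 s. `block_pair_single` was absent, so its back right corner stays empty; the blue and orange look-alikes were left alone.

- **Blocks:** each one bottomed within 0.3 mm of its expected height, and the pictures show all three flush with the heater's top.
- **Strap:** I pressed it down with about 33 N. The pictures show it level across the well and in its catch. Top-camera depth at the strap's free end, checked after release and again at the end, matched the closed angle to within about 4 mm. At points nearer the hinge the final top-camera depths were 5 to 9 mm off. The side camera's last strap readings were no use, because the arm was in the way.
- **Dial:** the checks disagree slightly. The long mark measures −11.6° in the heater's frame.
  - The jaw angle put the grip bar at −11.7°, and the top camera's depth put it between −10.4° and −13°.
  - The short white pointer line, only a few pixels long, read −8.5°, and the side camera's depth read −8° to −9°.
  - I trusted the jaw angle and the top depth, so the pointer could be off by up to about 3°.
- **Other things on the bench:** I did not touch any of them, but I made no separate check of their positions.

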